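# Heft two core plugs and show the heavier to the microscope

## Task

Two core plugs of limestone and barite look alike and only their heft tells them apart: lift both in turn clear of the sample tray, one at a time, and lay the heavier back in its place in the tray; only when both have been hefted lay the lighter one along the raised V-cradle in the drip dish, resting on both plates, and let go of it. Then take the heavier one and finish while holding it up in front of the microscope, one sawn end facing the lens squarely, centred on it and about 60 mm away. Do not drop a plug, do not touch the microscope, and leave the acid bottle, the rock specimen and the streak plate where they are.

Things in the scene. Friction and masses are not known exactly. Their poses are not given: they have to be found in the camera images.
- plug_1_mid (a point): One of two look-alike core plugs: plain whitish stone cylinder, 38 mm diameter, 90 mm long, flat sawn ends, lying level. Point: its centre; x axis: along the cylinder. Starts in one of the tray's two places, its centre 49 mm above the bench. Weighs 200 to 500 g; the heavier plug is at least 150 g heavier and may be either one, in either place.
- plug_2_mid (a point): The other of two look-alike core plugs: plain whitish stone cylinder, 38 mm diameter, 90 mm long, flat sawn ends, lying level. Point: its centre; x axis: along the cylinder. Starts in one of the tray's two places, its centre 49 mm above the bench. Weighs 200 to 500 g; the heavier plug is at least 150 g heavier and may be either one, in either place.
- tray: Fixed plywood tray, 130 x 240 mm, 18 mm rim; origin: centre of its underside on the bench. Two V-notched battens (10 mm thick, 37 mm high) run along its y axis at x = -32 and +32 mm; their 120-degree notches make two places, at y = -55 and +55 mm, where a plug lies along x, centre 49 mm up. Between the battens 54 mm are clear down to the 6 mm floor, so fingers can straddle a plug's middle.
- cradle: Fixed acid-test cradle: two white plates, 8 mm thick, 95 mm high, upright at x = -32 and +32 mm in a grey drip dish of 150 x 120 mm, 16 mm rim; origin: centre of the dish's underside on the bench. Each plate has a 120-degree V notch 36 mm wide, 10 mm deep, at y = 0. A plug laid centred in both lies along x, its centre 107 mm above the bench. Between the plates 56 mm are clear down to rods 20 mm up.
- lens (a point): Centre of the front of the microscope's lens (black barrel, 56 mm diameter), 170 mm above the bench. The microscope is laid level: its optical axis is horizontal, along this frame's x axis; x points back into the microscope, so the lens looks along -x. A plug shown centred and square, its near end 60 mm away, has its centre at x = -105 mm, y = z = 0 here and its axis along x.
- scope: The fixed stereo microscope (cream body, eyepieces up and back) on a pillar with a grey base plate, a white light-source box beside it and two goosenecks; nothing of it stands in front of the lens. Origin: on the bench under the pillar, 110 mm behind the lens front; axes parallel to the lens frame's.
- acid_bottle_mid (a point): Amber dropper bottle, 38 mm diameter, 101 mm tall, upright; point on its axis 45 mm up. Bystander.
- specimen_mid (a point): Rough brown rock, about 130 x 100 x 60 mm; point inside it, 30 mm up. Bystander.
- streak_plate: White porcelain plate, 66 x 66 x 7 mm, lying flat; origin: centre of its underside. Bystander.
Mind the look-alikes: they are no part of the job. What is shaped like the part that bears plug_1_mid but blue or green is not meant.

How it is judged (in metres and radians):
On the way, in this order (a step that is already met when the one before it is completed fails the run):
1. the heavier plug is held up clear of the tray while the lighter one (loading its rest with under 3.15 N) lies in the tray (((height (world z) of plug_2_mid above 0.065 m and contact force between plug_2 and the fingers above 0.5 N and contact force between plug_2 and tray below 0.05 N and contact force between plug_1 and tray between 0.5 and 3.15 N and contact force between plug_1 and the fingers below 0.05 N) or (height (world z) of plug_1_mid above 0.065 m and contact force between plug_1 and the fingers above 0.5 N and contact force between plug_1 and tray below 0.05 N and contact force between plug_2 and tray between 0.5 and 3.15 N and contact force between plug_2 and the fingers below 0.05 N))), for 0.2 s.
2. the heavier plug (over 3.15 N on its rest) lies in its place in the tray again, let go (((contact force between plug_2 and tray above 3.15 N and contact force between plug_2 and the fingers below 0.05 N and distance of plug_2_mid from where it was at the start of the episode below 0.02 m) or (contact force between plug_1 and tray above 3.15 N and contact force between plug_1 and the fingers below 0.05 N and distance of plug_1_mid from where it was at the start of the episode below 0.02 m))), for 0.2 s.
3. the lighter plug (under 3.15 N on its rest) lies in both V notches of the cradle, let go, the heavier one still in the tray (((x of plug_1_mid in the frame of cradle between -0.016 and 0.016 m and y of plug_1_mid in the frame of cradle between -0.006 and 0.006 m and z of plug_1_mid in the frame of cradle between 0.101 and 0.113 m and angle between the x axis of plug_1_mid and the x axis of cradle, either way round below 0.12 rad and contact force between plug_1 and cradle between 0.5 and 3.15 N and contact force between plug_1 and the fingers below 0.05 N and linear speed of plug_1 below 0.02 m/s and contact force between plug_2 and tray above 0.5 N) or (x of plug_2_mid in the frame of cradle between -0.016 and 0.016 m and y of plug_2_mid in the frame of cradle between -0.006 and 0.006 m and z of plug_2_mid in the frame of cradle between 0.101 and 0.113 m and angle between the x axis of plug_2_mid and the x axis of cradle, either way round below 0.12 rad and contact force between plug_2 and cradle between 0.5 and 3.15 N and contact force between plug_2 and the fingers below 0.05 N and linear speed of plug_2 below 0.02 m/s and contact force between plug_1 and tray above 0.5 N))), for 0.3 s.
At the end, for the whole second after the job is handed in: Lighter plug let go in both cradle notches (within 16 mm of centred lengthwise, axis within 0.12 rad). Heavier plug held still by the fingers alone: axis within 0.17 rad of the lens axis, centre within 10 mm of it sideways and in height, near end 48 to 72 mm from the lens (((x of plug_1_mid in the frame of cradle between -0.016 and 0.016 m and y of plug_1_mid in the frame of cradle between -0.006 and 0.006 m and z of plug_1_mid in the frame of cradle between 0.101 and 0.113 m and angle between the x axis of plug_1_mid and the x axis of cradle, either way round below 0.12 rad and contact force between plug_1 and cradle between 0.5 and 3.15 N and contact force between plug_1 and the fingers below 0.05 N and linear speed of plug_1 below 0.02 m/s and x of plug_2_mid in the frame of lens between -0.117 and -0.093 m and y of plug_2_mid in the frame of lens between -0.01 and 0.01 m and z of plug_2_mid in the frame of lens between -0.01 and 0.01 m and angle between the x axis of plug_2_mid and the x axis of lens, either way round below 0.17 rad and contact force between plug_2 and the fingers above 0.5 N and contact force between plug_2 and scope below 0.05 N and linear speed of plug_2 below 0.03 m/s) or (x of plug_2_mid in the frame of cradle between -0.016 and 0.016 m and y of plug_2_mid in the frame of cradle between -0.006 and 0.006 m and z of plug_2_mid in the frame of cradle between 0.101 and 0.113 m and angle between the x axis of plug_2_mid and the x axis of cradle, either way round below 0.12 rad and contact force between plug_2 and cradle between 0.5 and 3.15 N and contact force between plug_2 and the fingers below 0.05 N and linear speed of plug_2 below 0.02 m/s and x of plug_1_mid in the frame of lens between -0.117 and -0.093 m and y of plug_1_mid in the frame of lens between -0.01 and 0.01 m and z of plug_1_mid in the frame of lens between -0.01 and 0.01 m and angle between the x axis of plug_1_mid and the x axis of lens, either way round below 0.17 rad and contact force between plug_1 and the fingers above 0.5 N and contact force between plug_1 and scope below 0.05 N and linear speed of plug_1 below 0.03 m/s))); the arm keeps its last pose, push and grip.
It fails at once if a plug is dropped (it moves faster than 0.45 m/s out of the fingers) ((contact force between plug_1 and the fingers below 0.05 N and linear speed of plug_1 above 0.45 m/s) or (contact force between plug_2 and the fingers below 0.05 N and linear speed of plug_2 above 0.45 m/s)).
It fails at once if the microscope is touched (contact force between scope and anything else above 1 N).
It fails at once if a bystander is moved more than 30 mm (distance of any of acid_bottle_mid, specimen_mid, streak_plate from where it was at the start of the episode above 0.03 m).
It also fails if it takes over 66 s, if anything falls off the work surface, if the arm or the gripper's body presses on something with over 40 N, if the wrist force passes 120 N, or if a joint passes its speed limit or range.

## Robot

A 6-joint arm with a two-finger parallel gripper is mounted at the origin on the work surface. World frame = base frame: x ahead of the robot, y to its left, z up, the work surface at z = 0. Lengths are in m, angles in degrees, forces in N, time in s.
With the tool pointing down it reaches from about 0.25 to 0.725 m from the base axis. Payload 9.7 kg.
Tool frame: the origin (TCP) lies on the centre line of the jaws, within the pads' length; the fingertips stand 19 mm ahead of it and the grasp point (between the pads) is the TCP; z points along the fingers, y is the direction in which the jaws open and shut (so a half turn about z gives the same grasp; the last joint's range is limited). The gripper opens to 85 mm and grips with 20 to 120 N. Pads are 22 mm wide; open, the fingers measure 114 mm over their backs; the gripper's body (76 mm by 85 mm) begins 54 mm behind the grasp point. The pads swing forward as they close: fully open they stand 13 mm farther back than shut.
Start: joints at [67.323, 4.979, 10.078, 95.1, 0, 90], TCP at [0.212, 0.507, 0.212] pointing down, gripper open.
Joint ranges: [-179.16, 179.16], [-48.56, 103.87], [-65.8, 70.77], [-126.05, 130.52], [-82.76, 87.17], [-180, 180]. Speed limits (degrees/s): [127.2, 127.2, 147.25, 180, 180, 180].

## Interface

Orientations are given as [roll, pitch, yaw] about the fixed x, y, z axes, in that order (R = Rz(yaw) Ry(pitch) Rx(roll)).
In Python, from workcell import bot gives the robot as it stands.
- The arm moves only by the tool servo_tool, never from a script. Its argument "motion" is a list that holds one entry, the list of rows, each a list of 6 numbers: the shift along the tool's x, y, z in mm, then the turn, a rotation vector about the tool's x, y, z in rad. A call has 1 to 5 rows; each row shifts and turns the commanded pose from where the row before left it, along the tool's axes as they then stand; what a row does not reach is not made up. A row lasts 1/10 s, in which the tool goes at most 50 mm and 8.59 degrees, less where a joint would pass 70% of its speed; a pose out of reach is approached as far as the arm can. A call is refused whole if a number of a shift passes 50 or a number of a turn 0.15, either way. A call with a gripper value outside its range is refused whole. "gripper" is the finger opening in mm, from 0 to 85.4, set as the call begins (left out, the last holds). The fingers move at their own pace and stop on an object; "newtons" is the grip in N (left out, the last holds). Time passes only in rows, so rows that do not move let the fingers close. It gives the time, the measured TCP pose, the force and the opening at its end, in the units of the state.
- bot.get_obs(): the state, without advancing time (a new reading comes with each control period).
- bot.camera(name): name is "scene" or "top" or "wrist"; returns a dict with "color" (384x512x3 uint8, red, green, blue), "fx", "fy", "cx", "cy" (pixels), "R" (3x3) and "t" (3): a world point X has camera coordinates R X + t. Camera axes: x right, y down, z forward; pixel columns grow to the right and rows downward; lengths in m; the calibration is good to about 2 mm. The wrist camera is an equidistant fisheye: a pixel r from the principal point sees the ray r / f radians off the axis. A picture is of the moment at which its call begins. There is no depth.
- bot.job_done(): hands the job in, once; it reports no verdict.
Trained networks look in a picture, given as the dict that the camera call returned (one of the last four; its "shot" number tells which), for a name from the list of things; names that differ only in an ending like _2 or _b are one class to them, and where a whole thing is asked for, a point or a joint stands for the part that bears it (a point fixed in the world has none). Each returns a list of dicts, best first, with "confidence" (0 to 1); they miss things now and then, are a little off and sometimes report something else, mostly with a low value. They report only what shows in the picture. A call takes as long as a camera call. They do not tell look-alikes from the thing itself.
- bot.look_for(picture, label): "rect" ([left, top, width, height] in pixels, round what is visible of it).
The state is a dict: "time": time; "q": joint angles; "qd": joint speeds; "joint_efforts": joint torques, N m; "ee_pos": TCP position; "tcp_rot": TCP orientation; "wrist_force": force on the tool from outside, world axes, zero at the start; "torque": the same for the moment, N m; "opening": finger opening in m.
Only numpy, scipy, OpenCV 4.12 (cv2) and the standard library are available. Lean on these libraries where they do the work, as an engineer would, in place of code of your own. Each camera call takes 0.05 s, during which the arm holds its last target.

## Working session

There is one attempt and no reset: what is moved stays moved. The work goes in short steps, Python scripts to look and compute and a tool call to move; the robot and the scene stay as the last step left them, time stands still between calls to the robot, and variables do not carry over. Pictures are saved under pics/ and viewed, and the job is handed in when it is done.

Besides the shell and the picture viewer there is one more tool, called as name(argument=value, ...) on one line, values as JSON. servo_tool: Moves the arm, as the interface text tells. Its arguments: {"type":"object","properties":{"motion":{"type":"array","items":{"type":"array","items":{"type":"array","items":{"type":"number"}}}},"gripper":{"type":"number"},"newtons":{"type":"number"}},"required":["motion"]}

```bash
mkdir -p pics; ls; cat > h.py <<'E'
import numpy as np, cv2
from workcell import bot
def save(p,n): cv2.imwrite('pics/'+n,cv2.cvtColor(p['color'],cv2.COLOR_RGB2BGR))
E
python3 - <<'E'
from h import *
import time
print(bot.get_obs())
for n in ['scene','top','wrist']:
    p=bot.camera(n); save(p,n+'0.png')
    print(n,p['fx'],p['fy'],p['cx'],p['cy'],np.round(p['R'],4).tolist(),np.round(p['t'],4).tolist(),p['shot'])
    for l in ['plug_1_mid','tray','cradle','scope','lens','acid_bottle_mid','specimen_mid','streak_plate']:
        try: print(l,[(np.round(d['rect']).tolist(),round(d['confidence'],2)) for d in bot.look_for(p,l)][:5])
        except Exception as e: print(l,e)
E
```

```text
pics
{'time': 0.0, 'q': array([6.73236149e+01, 5.01025033e+00, 1.00326524e+01, 9.50995257e+01,
       3.39470062e-04, 9.00003363e+01]), 'qd': array([-0.0123127 ,  0.01223486, -0.05548411,  0.05716068, -0.02077077,
       -0.06720725]), 'joint_efforts': array([ 2.57714295e-03, -5.20384991e+01,  4.64806044e+01,  1.60905684e-02,
       -2.77890035e-05,  1.48983435e-05]), 'ee_pos': array([0.21193442, 0.50723735, 0.21107511]), 'tcp_rot': array([-1.79922876e+02, -3.39017090e-04,  1.57323278e+02]), 'wrist_force': array([ 0.0920115 , -0.35045835, -0.11051735]), 'torque': array([ 0.01353497,  0.01830737, -0.03331909]), 'opening': 0.08531382773138828}
scene 390.9982626665194 390.9982626665194 255.0336903779977 191.2658367490113 [[0.8419, 0.5392, -0.0225], [0.2649, -0.4492, -0.8532], [-0.4702, 0.7124, -0.521]] [-0.4683, -0.0241, 1.6063] 1
plug_1_mid [([76.0, 300.0, 39.0, 24.0], 0.79), ([215.0, 287.0, 30.0, 15.0], 0.66), ([151.0, 266.0, 30.0, 28.0], 0.64), ([120.0, 249.0, 18.0, 29.0], 0.59)]
tray [([135.0, 248.0, 88.0, 66.0], 0.74)]
cradle [([242.0, 192.0, 52.0, 39.0], 0.66)]
scope [([270.0, 88.
[... 548 characters left out ...]
19.0], 0.52)]
tray [([297.0, 198.0, 66.0, 40.0], 0.83)]
cradle [([224.0, 182.0, 37.0, 42.0], 0.79)]
scope [([70.0, 151.0, 87.0, 103.0], 0.87)]
lens [([68.0, 151.0, 91.0, 100.0], 0.85)]
acid_bottle_mid [([252.0, 153.0, 10.0, 12.0], 0.42)]
specimen_mid [([197.0, 146.0, 22.0, 30.0], 0.93)]
streak_plate [([281.0, 146.0, 18.0, 20.0], 0.68)]
wrist 297.3186396354542 297.3186396354542 253.00981314358995 195.94588244600473 [[0.3861, 0.9225, 0.0009], [0.8869, -0.3715, 0.2746], [0.2536, -0.1052, -0.9616]] [-0.5514, -0.0365, 0.3779] 3
plug_1_mid []
tray []
cradle []
scope [([253.0, 249.0, 167.0, 135.0], 0.64)]
lens [([251.0, 250.0, 170.0, 134.0], 0.66)]
acid_bottle_mid []
specimen_mid []
streak_plate []
```

```bash
python3 - <<'E'
import cv2
for n,(x,y,w,h) in {'scene0':(60,70,330,270),'top0':(50,130,370,170)}.items():
    i=cv2.imread(f'pics/{n}.png')[y:y+h,x:x+w]; s=min(800/w,600/h); cv2.imwrite(f'pics/{n}z.png',cv2.resize(i,None,fx=s,fy=s,interpolation=cv2.INTER_CUBIC)); print(s)
E
```

```text
2.2222222222222223
2.1621621621621623
```

View pics/scene0z.png

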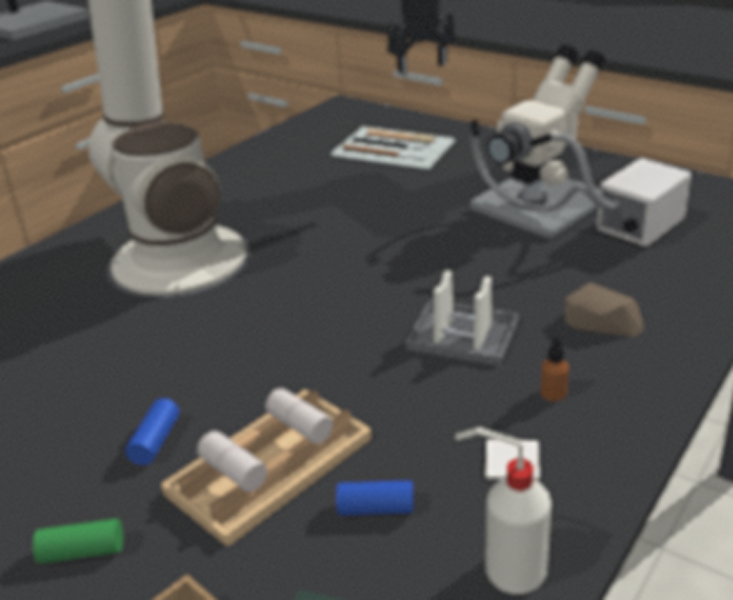

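View pics/top0z.png

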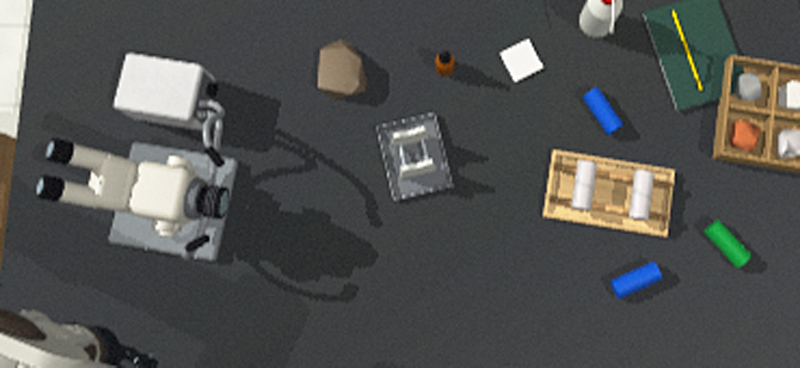

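View pics/wrist0.png

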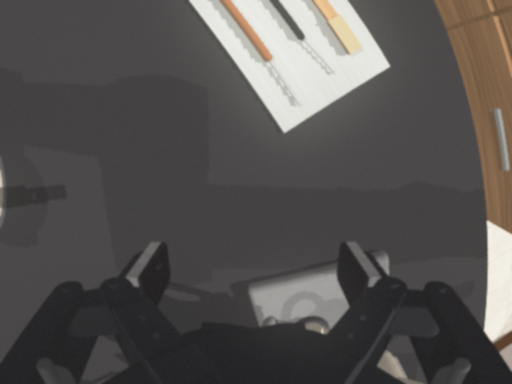

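The four white/blue/green candidates: the two white cylinders in the tray at top (320,215) and (347,219) are the plugs. The blue and green ones at (328,181), (344,259) and (386,242) are look-alikes lying outside the tray.

```bash
cat >> h.py <<'E'
def ray(p,u,v,fish=False):
    R=np.array(p['R']);t=np.array(p['t'])
    x=(u-p['cx'])/p['fx'];y=(v-p['cy'])/p['fy']
    if fish:
        th=np.hypot(x,y); d=np.array([np.sin(th)*x/max(th,1e-9),np.sin(th)*y/max(th,1e-9),np.cos(th)])
    else: d=np.array([x,y,1.])
    d=R.T@d; return -R.T@t, d/np.linalg.norm(d)
def plane(p,u,v,z,fish=False):
    c,d=ray(p,u,v,fish); return c+d*(z-c[2])/d[2]
def tri(rs):
    A=np.zeros((3,3));b=np.zeros(3)
    for c,d in rs:
        M=np.eye(3)-np.outer(d,d);A+=M;b+=M@c
    X=np.linalg.solve(A,b); return X,[np.linalg.norm((np.eye(3)-np.outer(d,d))@(X-c)) for c,d in rs]
def proj(p,X,fish=False):
    X=np.array(p['R'])@np.array(X)+np.array(p['t'])
    if not fish: return np.array([p['fx']*X[0]/X[2]+p['cx'],p['fy']*X[1]/X[2]+p['cy']])
    r=np.hypot(X[0],X[1]);th=np.arctan2(r,X[2]);return np.array([p['fx']*th*X[0]/r+p['cx'],p['fy']*th*X[1]/r+p['cy']])
E
python3 - <<'E'
from h import *
p=bot.camera('top'); s=bot.camera('scene')
f=lambda X:np.round(X,4).tolist()
# white stone segmentation
def seg(p,box):
    x,y,w,h=box; c=p['color'][y:y+h,x:x+w].astype(int)
    hsv=cv2.cvtColor(p['color'][y:y+h,x:x+w],cv2.COLOR_RGB2HSV)
    m=((hsv[...,1]<45)&(hsv[...,2]>120)).astype(np.uint8)
    n,l,st,ce=cv2.connectedComponentsWithStats(m)
    for i in range(1,n):
        if st[i,4]>25:
            print(st[i].tolist(),f(ce[i]+[x,y]), cv2.minAreaRect(np.argwhere(l==i)[:,::-1].astype(np.float32)))
for nm,pp,b in [('top tray',p,(297,198,68,42)),('scene tray',s,(130,240,95,80)),('top cradle',p,(222,180,42,45)),('scene cradle',s,(240,185,60,50)),('streak',p,(275,140,30,30))]:
    print(nm); seg(pp,b)
for nm,(u,v),z in [('a',(320,215.5),.06),('b',(347,219),.06),('cradle',(242,202.5),.0),('bottle',(256,158),.08),('spec',(208,161),.03),('streak',(290,157),.007)]:
    print(nm,f(plane(p,u,v,z)))
print(f(plane(p,69.,150,0)))
for n,(x,y,w,h) in {'top tray':(285,190,90,60),'top cradle':(215,170,60,60),'top scope':(60,140,110,110)}.items():
    pp=p; i=pp['color'][y:y+h,x:x+w]; k=min(800/w,600/h); cv2.imwrite('pics/'+n.replace(' ','_')+'1.png',cv2.resize(i,None,fx=k,fy=k,interpolation=cv2.INTER_CUBIC)[...,::-1])
E
```

```text
top tray
[17, 6, 12, 23, 202] [319.6782, 215.1386] ((22.622272491455078, 17.08296775817871), (9.053214073181152, 22.335664749145508), 7.594644546508789)
[44, 10, 11, 24, 204] [346.1716, 219.6814] ((49.20000076293945, 21.400001525878906), (9.178569793701172, 22.574321746826172), 7.125016689300537)
scene tray
[50, 5, 30, 25, 403] [194.3896, 256.273] ((64.37434387207031, 16.193321228027344), (31.86086082458496, 13.666632652282715), 33.023868560791016)
[19, 24, 31, 27, 459] [164.1373, 276.6688] ((34.13243865966797, 36.505409240722656), (33.599308013916016, 14.924857139587402), 36.02737045288086)
top cradle
[8, 4, 23, 38, 345] [240.6261, 201.8232] ((21.129411697387695, 22.582355499267578), (32.86497116088867, 23.64542007446289), 77.47119140625)
scene cradle
[14, 7, 28, 36, 478] [267.3515, 209.9205] ((27.72561264038086, 24.469512939453125), (27.387022018432617, 33.46075439453125), 6.34019136428833)
streak
[6, 8, 20, 20, 245] [290.6245, 157.4] ((15.700002670288086, 17.399999618530273), (15.652474403381348, 15.205260276794434), 63.43495178222656)
a [0.5148, -0.2655, 0.06]
b [0.5023, -0.3756, 0.06]
cradle [0.5737, 0.0567, 0.0]
bottle [0.7481, 0.0, 0.08]
spec [0.7459, 0.2051, 0.03]
streak [0.7767, -0.1473, 0.007]
[0.7934, 0.8177, 0.0]
```

View pics/top_tray1.png

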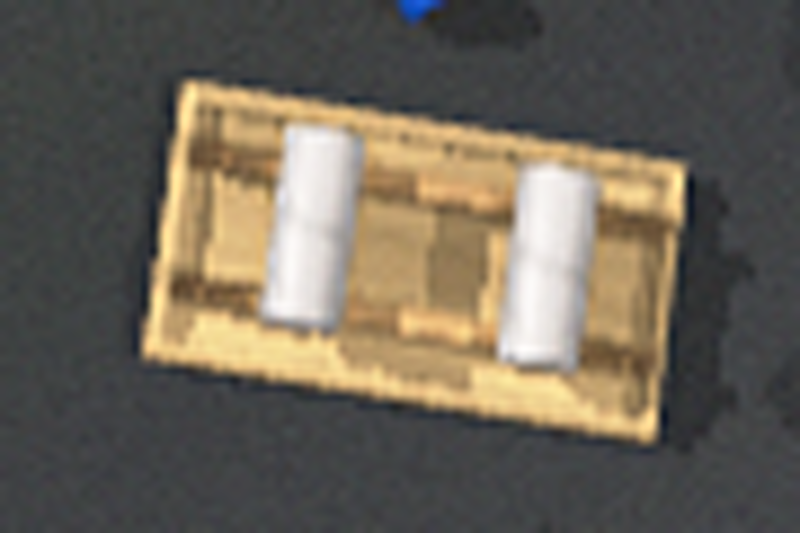

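View pics/top_scope1.png

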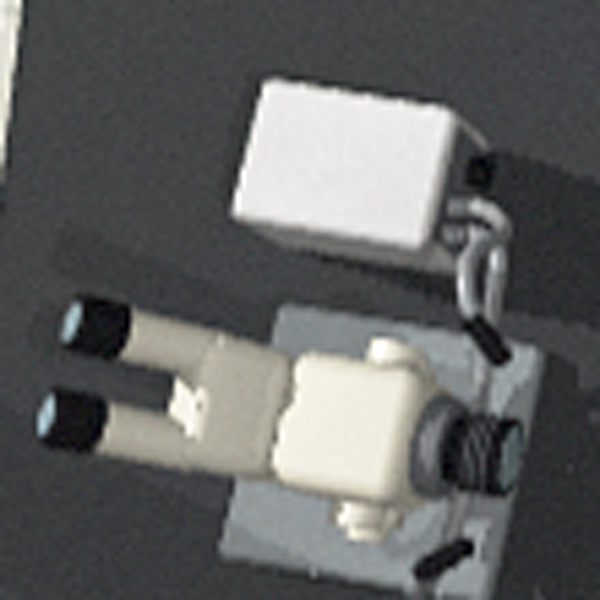

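```bash
python3 - <<'E'
from h import *
f=lambda X:np.round(X,4).tolist()
p=bot.camera('top'); s=bot.camera('scene')
print('lens', f(plane(p,153.5,223.5,.17)), 'body',f(plane(p,60+340/5.45,140+430/5.45,.2)))
print('eyep', f(plane(p,60+75/5.45,140+370/5.45,.25)))
ce=lambda u,v:(285+u/8.889,190+v/8.889)
for uv in [(190,85),(685,163),(658,440),(145,355)]: print('tray corner',f(plane(p,*ce(*uv),.018)))
w,h=110,110
for n,pp,(x,y,w,h) in [('scene_lens1.png',s,(265,85,60,60)),('top_cradle2.png',p,(215,170,60,60)),('scene_cradle2.png',s,(235,180,70,60))]:
    i=pp['color'][y:y+h,x:x+w]; k=min(800/w,600/h); cv2.imwrite('pics/'+n,cv2.resize(i,None,fx=k,fy=k,interpolation=cv2.INTER_CUBIC)[...,::-1])
E
```

```text
lens [0.458, 0.3821, 0.17] body [0.4697, 0.4904, 0.2]
eyep [0.5003, 0.6508, 0.25]
tray corner [0.5878, -0.2157, 0.018]
tray corner [0.5543, -0.4501, 0.018]
tray corner [0.4232, -0.4329, 0.018]
tray corner [0.4589, -0.1936, 0.018]
```

View pics/scene_lens1.png

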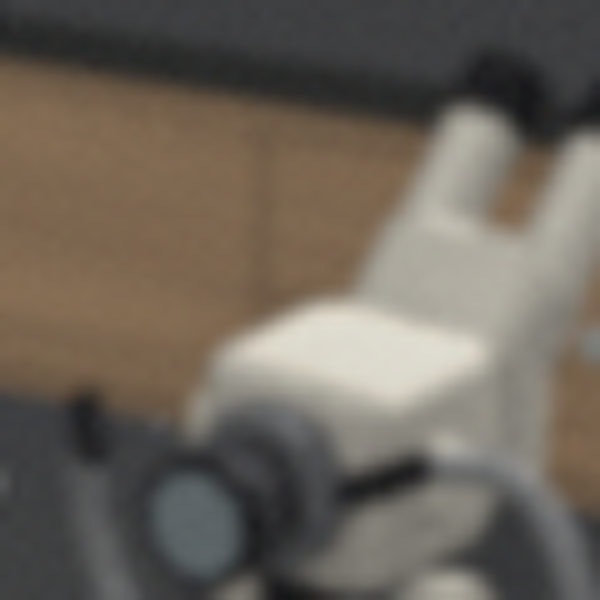

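View pics/top_cradle2.png

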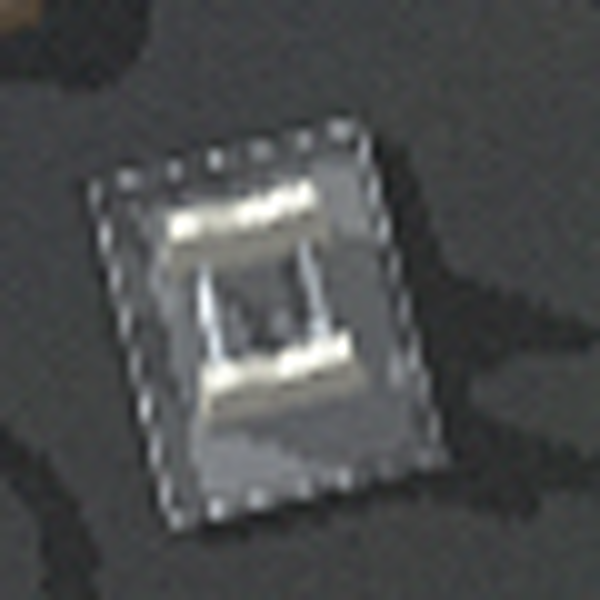

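servo_tool(motion=[[[0,0,-45,0,0,0],[0,0,-45,0,0,0],[-30,-18,0,0,0,0],[-33,-20,0,0,0,0],[-33,-20,0,0,0,0]]])

```text
time: 2.05
ee_pos: [0.2788, 0.4162, 0.302]
tcp_rot: [180.0, 0.0, 157.4]
wrist_force: [-0.2, -0.2, 0.1]
opening: 0.0853
```

servo_tool(motion=[[[-40,-23,0,0,0,0],[-40,-23,0,0,0,0],[-40,-23,0,0,0,0],[-40,-23,0,0,0,0],[-40,-23,0,0,0,0]]])

```text
time: 2.55
ee_pos: [0.4192, 0.2321, 0.302]
tcp_rot: [180.0, 0.0, 157.3]
wrist_force: [0.8, 0.7, -0.9]
opening: 0.0854
```

servo_tool(motion=[[[-35,-20,0,0,0,0],[0,0,0,0,0,0],[0,0,0,0,0,0]]])

```text
time: 2.85
ee_pos: [0.4434, 0.2011, 0.3017]
tcp_rot: [-180.0, -0.0, 157.2]
wrist_force: [0.2, -0.1, -0.1]
opening: 0.0849
```

```bash
python3 - <<'E'
from h import *
p=bot.camera('wrist'); save(p,'wristA.png'); np.save('wA.npy',p,allow_pickle=True)
o=bot.get_obs(); print(o['time'],o['q'].round(1),o['ee_pos'].round(4),o['tcp_rot'].round(2),o['wrist_force'].round(2))
f=lambda X:np.round(X,1).tolist()
print(proj(p,[.458,.382,.17],1),proj(p,[.57,.057,.095],1))
for l in ['cradle','scope','lens']: print(l,[(f(d['rect']),round(d['confidence'],2)) for d in bot.look_for(p,l)][:5])
E
```

```text
2.9 [ 24.5  -0.6  14.6 105.2   0.   47.2] [0.443  0.2018 0.3018] [ 1.7999e+02 -1.0000e-02  1.5728e+02] [-0.08 -0.11 -0.52]
[411.01661438 131.72642792] [195.48529065 284.31024646]
cradle [([160.2, 207.1, 99.0, 104.5], 0.58)]
scope [([368.4, 35.0, 143.6, 230.9], 0.63)]
lens [([370.0, 36.0, 142.0, 231.2], 0.74)]
```

View pics/wristA.png

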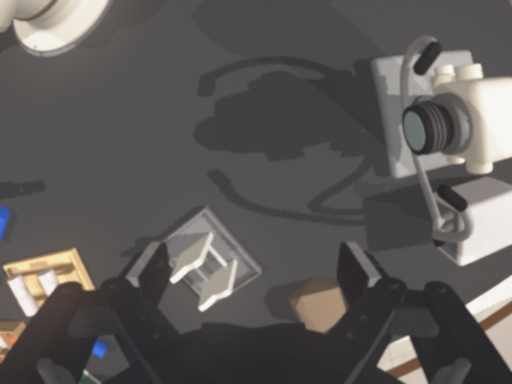

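The wrist picture shows the lens front around (414,131), close to the predicted (411,132), and the cradle with both plates around (205,270).

```bash
python3 - <<'E'
from h import *
p=np.load('wA.npy',allow_pickle=True).item()
for n,(x,y,w,h) in [('wA_lens.png',(370,60,120,120)),('wA_cradle.png',(155,200,110,115))]:
    i=p['color'][y:y+h,x:x+w]; cv2.imwrite('pics/'+n,cv2.resize(i,None,fx=5,fy=5,interpolation=cv2.INTER_CUBIC)[...,::-1])
E
```

```text
(no output)
```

View pics/wA_lens.png

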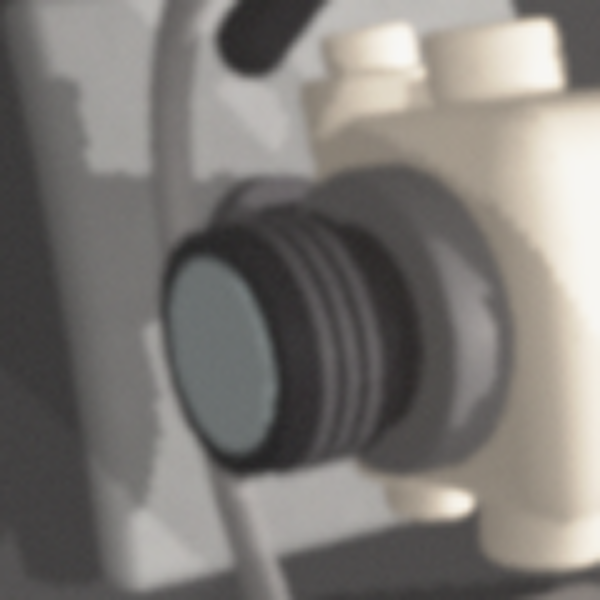

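View pics/wA_cradle.png

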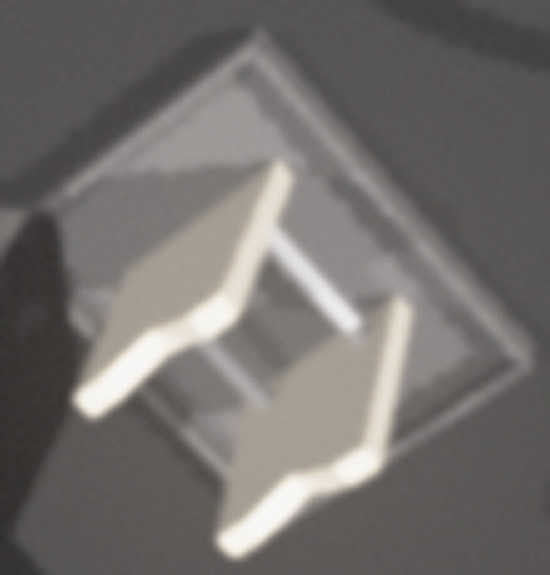

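```bash
python3 - <<'E'
from h import *
f=lambda X:np.round(X,4).tolist()
p=np.load('wA.npy',allow_pickle=True).item()
t=bot.camera('top'); s=bot.camera('scene')
# lens
rs=[ray(p,(221.5)/5-.5+370,356.5/5-.5+60,1),ray(t,153.5,223.5),ray(s,284.7,137.3)]
print('lens wrist z.17',f(plane(p,413.8,130.8,.17,1)));
for c in [(0,1),(0,2),(1,2),(0,1,2)]:
    X,e=tri([rs[i] for i in c]); print(c,f(X),f(e))
L=lambda u,v,z,ox,oy:plane(p,(u+.5)/5-.5+ox,(v+.5)/5-.5+oy,z,1)
P=[L(*a,.095,155,200) for a in [(90,408),(228,312),(230,550),(372,460)]]
for q in P: print('plate',f(q))
print('notch',f(L(172,335,.085,155,200)),f(L(315,480,.085,155,200)))
print('centre',f(np.mean(P,0)))
D=[L(*a,.016,155,200) for a in [(258,38),(530,362)]]; print('dish',f(D))
d=np.mean([P[3]-P[1],P[2]-P[0]],0); print('yaw',np.degrees(np.arctan2(d[1],d[0])),np.linalg.norm(d))
w=np.mean([P[1]-P[0],P[3]-P[2]],0); print('yaw y',np.degrees(np.arctan2(w[1],w[0]))-90,np.linalg.norm(w))
E
```

```text
lens wrist z.17 [0.4582, 0.3858, 0.17]
(0, 1) [0.456, 0.3796, 0.1809] [0.0008, 0.0008]
(0, 2) [0.4576, 0.3859, 0.1672] [0.0017, 0.0017]
(1, 2) [0.458, 0.3826, 0.1676] [0.0003, 0.0003]
(0, 1, 2) [0.458, 0.3841, 0.168] [0.0025, 0.0014, 0.0014]
plate [0.5531, 0.0264, 0.095]
plate [0.5386, 0.0812, 0.095]
plate [0.6153, 0.0419, 0.095]
plate [0.5998, 0.0981, 0.095]
notch [0.5438, 0.0578, 0.085] [0.6062, 0.0749, 0.085]
centre [0.5767, 0.0619, 0.095]
dish [[0.4869, 0.1032, 0.016], [0.63, 0.1383, 0.016]]
yaw 14.694675239101647 0.06382234875220037
yaw y 15.122691392894865 0.057491595845253894
```

servo_tool(motion=[[[-45,-16,0,0,0,0],[-45,-16,0,0,0,0],[-45,-16,0,0,0,0],[-45,-16,0,0,0,0],[-45,-16,0,0,0,0]]])

```text
time: 3.65
ee_pos: [0.6208, 0.0406, 0.3019]
tcp_rot: [180.0, 0.0, 157.4]
wrist_force: [-0.1, 0.5, 0.4]
opening: 0.0855
```

servo_tool(motion=[[[0,0,0,0,0,-0.13],[0,0,0,0,0,-0.13],[0,0,0,0,0,0],[0,0,0,0,0,0]]])

```text
time: 4.05
ee_pos: [0.6197, 0.0419, 0.3019]
tcp_rot: [-180.0, 0.0, 172.1]
wrist_force: [0.8, -0.0, -0.4]
opening: 0.0855
```

```bash
python3 - <<'E'
from h import *
p=bot.camera('wrist'); save(p,'wristB.png'); np.save('wB.npy',p,allow_pickle=True)
o=bot.get_obs(); print(o['time'],o['q'].round(1),o['ee_pos'].round(4),o['tcp_rot'].round(2),o['wrist_force'].round(2))
print(proj(p,[.5765,.0625,.095],1))
u,v=proj(p,[.5765,.0625,.095],1).astype(int)
x,y=max(u-60,0),max(v-60,0)
i=p['color'][y:y+120,x:x+120]; cv2.imwrite('pics/wB_cradle.png',cv2.resize(i,None,fx=5,fy=5,interpolation=cv2.INTER_CUBIC)[...,::-1]); print(x,y)
E
```

```text
4.1 [  3.9  19.2  37.2 107.9  -0.   11.8] [0.6196 0.0419 0.3021] [1.8000e+02 2.0000e-02 1.7208e+02] [ 0.   -0.55  0.33]
[263.89047814 131.30189583]
203 71
```

View pics/wB_cradle.png

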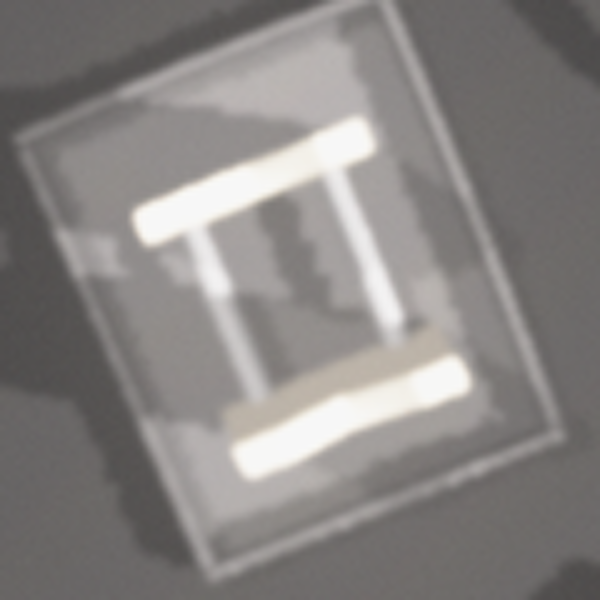

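```bash
python3 - <<'E'
from h import *
f=lambda X:np.round(X,4).tolist()
p=np.load('wB.npy',allow_pickle=True).item()
L=lambda u,v,z:plane(p,(u+.5)/5-.5+203,(v+.5)/5-.5+71,z,1)
P=[L(*a,.095) for a in [(145,225),(365,138),(243,460),(460,372)]]
for q in P: print('plate',f(q))
print('centre',f(np.mean(P,0)))
d=np.mean([P[3]-P[1],P[2]-P[0]],0); print('yaw',np.degrees(np.arctan2(d[1],d[0])),np.linalg.norm(d))
w=np.mean([P[1]-P[0],P[3]-P[2]],0); print('yaw y',np.degrees(np.arctan2(w[1],w[0]))-90,np.linalg.norm(w))
D=[L(*a,.016) for a in [(20,138),(390,0),(562,438),(212,575)]];print(f(D),f(np.mean(D,0)))
# heights from two views: plate ends in wA and wB
A=np.load('wA.npy',allow_pickle=True).item()
for a,b in zip([(90,408),(228,312),(230,550),(372,460)],[(145,225),(365,138),(243,460),(460,372)]):
    print(f(tri([ray(A,a[0]/5+155-.4,a[1]/5+200-.4,1),ray(p,b[0]/5+203-.4,b[1]/5+71-.4,1)])[0]))
E
```

```text
plate [0.5515, 0.0259, 0.095]
plate [0.5375, 0.0823, 0.095]
plate [0.6134, 0.0415, 0.095]
plate [0.5984, 0.0984, 0.095]
centre [0.5752, 0.062, 0.095]
yaw 14.470879781414723 0.06336717031385532
yaw y 14.314794453948949 0.05845512184791957
[[0.5192, -0.0129, 0.016], [0.4936, 0.1019, 0.016], [0.6325, 0.1377, 0.016], [0.6609, 0.0246, 0.016]] [0.5766, 0.0628, 0.016]
[0.552, 0.0265, 0.0961]
[0.5376, 0.0821, 0.0972]
[0.6137, 0.0421, 0.0965]
[0.5985, 0.0984, 0.0966]
```

servo_tool(motion=[[[0,-48,0,0,0,0],[0,-48,0,0,0,0],[2,-48,0,0,0,0],[2,-48,0,0,0,0],[2,-48,0,0,0,0]]])

```text
time: 4.6
ee_pos: [0.5807, -0.1969, 0.3024]
tcp_rot: [-180.0, 0.1, 172.1]
wrist_force: [0.2, 0.2, -0.2]
opening: 0.0855
```

servo_tool(motion=[[[1,-48,0,0,0,0],[0,-48,0,0,0,0],[0,-48,0,0,0,0],[0,0,0,0,0,0],[0,0,0,0,0,0]]])

```text
time: 5.1
ee_pos: [0.5606, -0.3389, 0.3016]
tcp_rot: [180.0, -0.0, 172.0]
wrist_force: [-0.3, 0.5, 0.0]
opening: 0.0853
```

```bash
python3 - <<'E'
from h import *
p=bot.camera('wrist'); save(p,'wristC.png'); np.save('wC.npy',p,allow_pickle=True)
o=bot.get_obs(); print(o['time'],o['q'].round(1),o['ee_pos'].round(4),o['tcp_rot'].round(2),o['wrist_force'].round(2))
u,v=proj(p,[.506,-.323,.05],1).astype(int); print(u,v)
x,y=max(u-90,0),max(v-70,0)
i=p['color'][y:y+140,x:x+190]; cv2.imwrite('pics/wC_tray.png',cv2.resize(i,None,fx=4,fy=4,interpolation=cv2.INTER_CUBIC)[...,::-1]); print(x,y)
print([(np.round(d['rect']).tolist(),round(d['confidence'],2)) for d in bot.look_for(p,'plug_1_mid')])
E
```

```text
5.15 [-31.1  25.3  45.2 109.9   0.  -23.2] [ 0.5609 -0.3379  0.302 ] [1.7999e+02 1.0000e-02 1.7212e+02] [-0.1  -0.56 -0.21]
258 121
168 51
[([186.0, 2.0, 62.0, 44.0], 0.94), ([257.0, 195.0, 51.0, 58.0], 0.87), ([87.0, 66.0, 52.0, 51.0], 0.72), ([206.0, 91.0, 28.0, 68.0], 0.59)]
```

View pics/wC_tray.png

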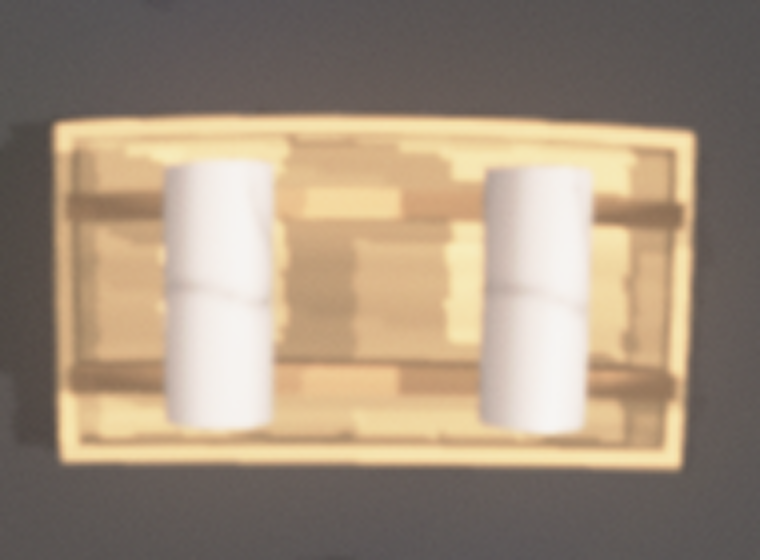

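```bash
python3 - <<'E'
from h import *
f=lambda X:np.round(X,4).tolist()
p=np.load('wC.npy',allow_pickle=True).item(); t=bot.camera('top')
print('cam',f(ray(p,1,1,1)[0]))
px=lambda a:(a[0]/4+168-.4,a[1]/4+51-.4)
for n,c,tu in [('B',[(167,162),(272,160),(168,428),(272,428)],(346.17,219.68)),('A',[(484,168),(590,166),(480,430),(586,432)],(319.68,215.14))]:
    P=np.array([plane(p,*px(a),.049,1) for a in c]); T=np.array([plane(p,*px(a),.06,1) for a in c])
    ax=(P[0]+P[1]-P[2]-P[3])/2
    print(n,'mid@.049',f(P.mean(0)),'@.06',f(T.mean(0)),'yaw',np.degrees(np.arctan2(ax[1],ax[0])),'len',np.linalg.norm((T[0]+T[1]-T[2]-T[3])/2),'dia',np.linalg.norm(P[1]-P[0]),np.linalg.norm(P[3]-P[2]))
    m=np.mean([px(a) for a in c],0); print(' tri',f(tri([ray(p,*m,1),ray(t,*tu)])[0]))
R=np.array([plane(p,*px(a),.018,1) for a in [(55,123),(695,132),(682,468),(60,463)]]); print('tray',f(R),f(R.mean(0)))
y=R[1]+R[2]-R[0]-R[3]; print(np.degrees(np.arctan2(y[1],y[0]))-90)
E
```

```text
cam [0.4933, -0.3288, 0.4636]
B mid@.049 [0.5023, -0.3725, 0.049] @.06 [0.5021, -0.3714, 0.06] yaw 171.39932466601198 len 0.09148515883972151 dia 0.0363369985913549 0.03695481536153629
 tri [0.5012, -0.3726, 0.0542]
A mid@.049 [0.5188, -0.2634, 0.049] @.06 [0.5181, -0.2651, 0.06] yaw 172.22197007952687 len 0.09100069460987131 dia 0.03735378163461679 0.03830333440113658
 tri [0.5176, -0.2649, 0.055]
tray [[0.4275, -0.4274, 0.018], [0.4628, -0.1889, 0.018], [0.5923, -0.2078, 0.018], [0.5569, -0.4473, 0.018]] [0.5099, -0.3179, 0.018]
-8.413585888573706
```

servo_tool(motion=[[[26.4,33.7,20,0,0,0],[26.4,33.7,30,0,0,0],[0,0,45,0,0,0],[0,0,45,0,0,0],[0,0,30,0,0,0]]], gripper=68, newtons=60)

```text
time: 5.75
ee_pos: [0.5254, -0.2749, 0.1389]
tcp_rot: [180.0, -0.1, 172.3]
wrist_force: [-0.1, 0.9, 0.2]
opening: 0.0682
```

servo_tool(motion=[[[0,0,0,0,0,0],[0,0,0,0,0,0]]])

```text
time: 5.95
ee_pos: [0.5263, -0.2763, 0.1427]
tcp_rot: [-180.0, 0.0, 172.3]
wrist_force: [0.6, -0.7, 0.4]
opening: 0.0679
```

```bash
python3 - <<'E'
from h import *
p=bot.camera('wrist'); save(p,'wristD.png')
s=bot.camera('scene'); i=s['color'][220:330,110:250]; cv2.imwrite('pics/sD.png',cv2.resize(i,None,fx=5,fy=5,interpolation=cv2.INTER_CUBIC)[...,::-1])
o=bot.get_obs(); print(o['time'],o['q'].round(1),o['ee_pos'].round(4),o['tcp_rot'].round(2),o['wrist_force'].round(2),o['opening'])
E
```

```text
6.05 [-27.7  10.2   8.3  88.    0.  -20. ] [ 0.5271 -0.2772  0.1441] [-179.93    0.19  172.26] [ 0.83 -0.28  0.58] 0.06815966200582689
```

View pics/wristD.png

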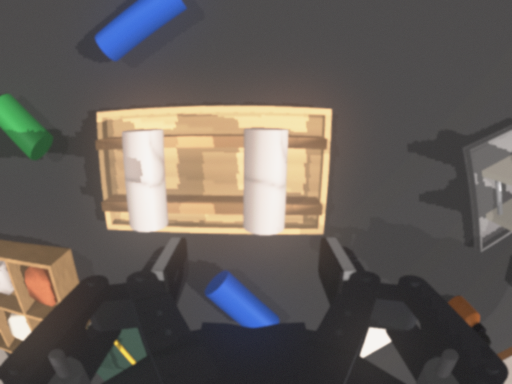

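View pics/sD.png

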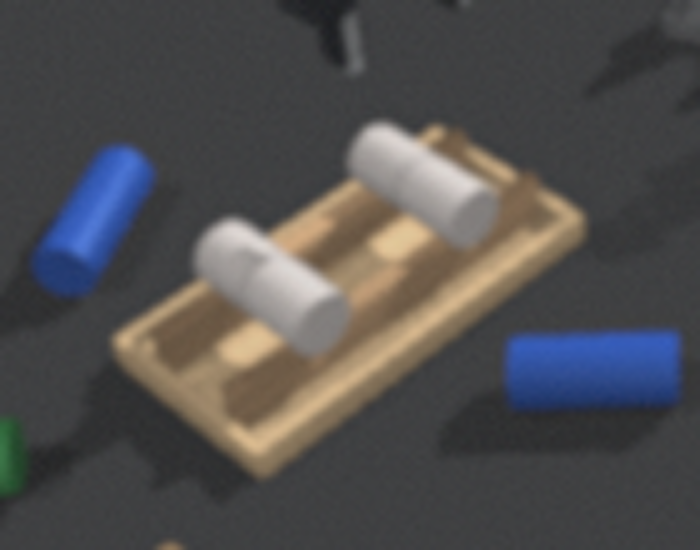

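```bash
python3 - <<'E'
from h import *
p=bot.camera('wrist'); f=lambda X:np.round(X,4).tolist()
hsv=cv2.cvtColor(p['color'],cv2.COLOR_RGB2HSV); m=((hsv[...,1]<40)&(hsv[...,2]>125)).astype(np.uint8); m[:110]=0; m[240:]=0
n,l,st,ce=cv2.connectedComponentsWithStats(m)
for i in range(1,n):
    if st[i,4]>800:
        r=cv2.minAreaRect(np.argwhere(l==i)[:,::-1].astype(np.float32)); b=cv2.boxPoints(r)
        print(st[i].tolist(),[f(plane(p,*r[0],z,1)) for z in (.049,.06)], [f(plane(p,*q,.05,1)) for q in b])
o=bot.get_obs(); print(o['time'],o['ee_pos'].round(4),o['tcp_rot'].round(2),f(ray(p,1,1,1)[0]))
E
```

```text
[125, 129, 44, 102, 3774] [[0.5038, -0.3729, 0.049], [0.5019, -0.3683, 0.06]] [[0.4547, -0.3853, 0.05], [0.4599, -0.3473, 0.05], [0.5543, -0.3613, 0.05], [0.5523, -0.4032, 0.05]]
[245, 128, 44, 107, 4191] [[0.5205, -0.2638, 0.049], [0.5179, -0.2639, 0.06]] [[0.5676, -0.2906, 0.05], [0.471, -0.2739, 0.05], [0.4766, -0.2389, 0.05], [0.5742, -0.2523, 0.05]]
[479, 154, 33, 84, 1566] [[0.5706, 0.0031, 0.049], [0.5658, -0.0084, 0.06]] [[0.519, -0.0301, 0.05], [0.5229, 0.0275, 0.05], [0.6331, 0.0479, 0.05], [0.6194, -0.0176, 0.05]]
6.1 [ 0.5272 -0.2774  0.144 ] [-179.93    0.2   172.24] [0.4592, -0.267, 0.3059]
```

servo_tool(motion=[[[10.8,12.3,0,0,0,0],[0,0,25,0,0,0],[0,0,25,0,0,0],[0,0,25,0,0,0],[0,0,20,0,0,0]]])

```text
time: 6.6
ee_pos: [0.5177, -0.2639, 0.0467]
tcp_rot: [-180.0, 0.1, 172.2]
wrist_force: [0.1, -0.1, -0.1]
opening: 0.0683
```

servo_tool(motion=[[[0,0,0,0,0,0],[0,0,0,0,0,0],[0,0,0,0,0,0]]])

```text
time: 6.9
ee_pos: [0.5181, -0.2642, 0.0485]
tcp_rot: [-179.9, 0.2, 172.2]
wrist_force: [-0.5, -0.6, 0.4]
opening: 0.0681
```

```bash
python3 - <<'E'
from h import *
o=bot.get_obs(); print(o['time'],o['ee_pos'].round(4),o['tcp_rot'].round(2),o['wrist_force'].round(2),o['opening'])
s=bot.camera('scene'); i=s['color'][200:330,110:250]; cv2.imwrite('pics/sE.png',cv2.resize(i,None,fx=4,fy=4,interpolation=cv2.INTER_CUBIC)[...,::-1])
E
```

```text
6.9 [ 0.5181 -0.2642  0.0485] [-1.7994e+02  1.6000e-01  1.7222e+02] [-0.46 -0.61  0.39] 0.06805677770515563
```

View pics/sE.png

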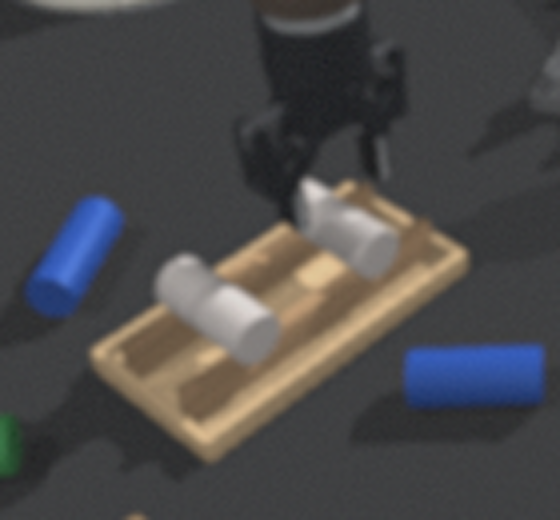

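The fingers straddle the plug's middle, so I'll close and lift.

servo_tool(motion=[[[0,0,0,0,0,0],[0,0,0,0,0,0],[0,0,0,0,0,0],[0,0,0,0,0,0],[0,0,0,0,0,0]]], gripper=25, newtons=60)

```text
time: 7.45
ee_pos: [0.517, -0.2636, 0.0463]
tcp_rot: [180.0, -0.0, 172.2]
wrist_force: [-0.3, -0.6, -0.5]
opening: 0.0248
```

servo_tool(motion=[[[0,0,-10,0,0,0],[0,0,-20,0,0,0],[0,0,-20,0,0,0],[0,0,0,0,0,0],[0,0,0,0,0,0]]])

```text
time: 7.95
ee_pos: [0.5173, -0.2637, 0.0969]
tcp_rot: [-180.0, 0.1, 172.2]
wrist_force: [0.2, -0.0, 0.1]
opening: 0.025
```

servo_tool(motion=[[[0,0,0,0,0,0],[0,0,0,0,0,0],[0,0,0,0,0,0]]])

```text
time: 8.25
ee_pos: [0.5167, -0.2634, 0.0956]
tcp_rot: [180.0, -0.1, 172.2]
wrist_force: [-0.9, 0.1, -0.7]
opening: 0.0251
```

```bash
python3 - <<'E'
from h import *
F=[]
for k in range(5):
    o=bot.get_obs();F.append(o['wrist_force']); s=bot.camera('scene')
print(np.mean(F,0).round(2),np.std(F,0).round(2));print(o['time'],o['ee_pos'].round(4),o['tcp_rot'].round(2),o['opening'])
i=s['color'][200:330,110:250]; cv2.imwrite('pics/sF.png',cv2.resize(i,None,fx=4,fy=4,interpolation=cv2.INTER_CUBIC)[...,::-1])
E
```

```text
[-0.15 -0.22 -0.03] [0.41 0.36 0.38]
8.45 [ 0.5169 -0.2636  0.0961] [ 1.7999e+02 -2.0000e-02  1.7222e+02] 0.024647363060945688
```

View pics/sF.png

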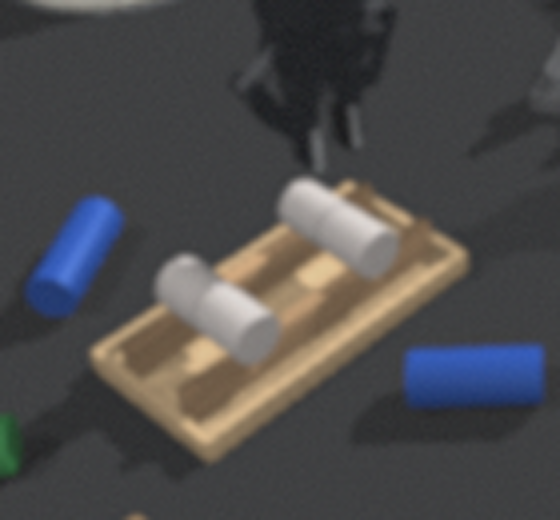

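```bash
python3 - <<'E'
from h import *
s=bot.camera('scene'); o=bot.get_obs(); e=o['ee_pos']
i=s['color'][160:330,110:270]; i=cv2.resize(i,None,fx=4,fy=4,interpolation=cv2.INTER_CUBIC)[...,::-1].copy()
def mk(X,c):
    q=proj(s,X); cv2.drawMarker(i,(int((q[0]-110)*4+2),int((q[1]-160)*4+2)),c,cv2.MARKER_CROSS,14,1)
mk(e,(0,0,255)); mk(e-[0,0,.019],(0,255,0)); mk([.518,-.2638,.049],(255,0,0)); mk([.502,-.3725,.049],(255,0,0))
cv2.imwrite('pics/sG.png',i)
w=bot.camera('wrist'); save(w,'wristG.png'); print(e,proj(w,e,1),proj(w,e-[0,0,.019],1))
t=bot.camera('top'); j=t['color'][170:260,270:390]; j=cv2.resize(j,None,fx=5,fy=5,interpolation=cv2.INTER_CUBIC)[...,::-1].copy()
for X,c in [(e,(0,0,255)),([.518,-.2638,.049],(255,0,0))]:
    q=proj(t,X); cv2.drawMarker(j,(int((q[0]-270)*5+2),int((q[1]-170)*5+2)),c,cv2.MARKER_CROSS,14,1)
cv2.imwrite('pics/tG.png',j)
E
```

```text
[ 0.51696975 -0.26356816  0.09620459] [251.63340468 231.48668427] [251.73689356 220.17297443]
```

View pics/sG.png

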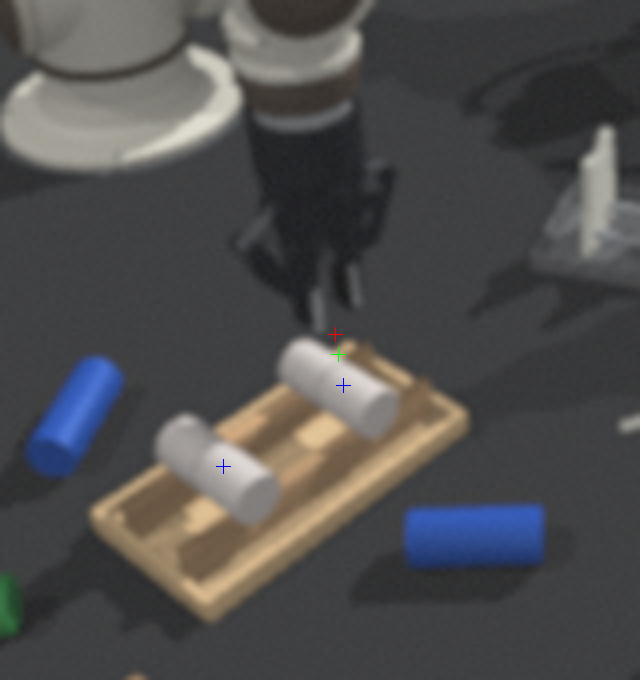

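View pics/tG.png

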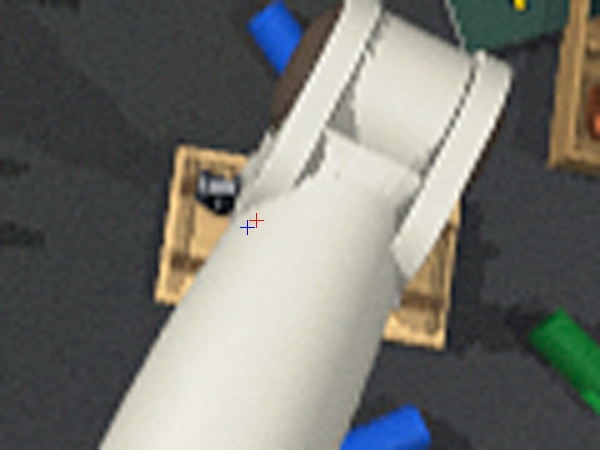

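View pics/wristG.png

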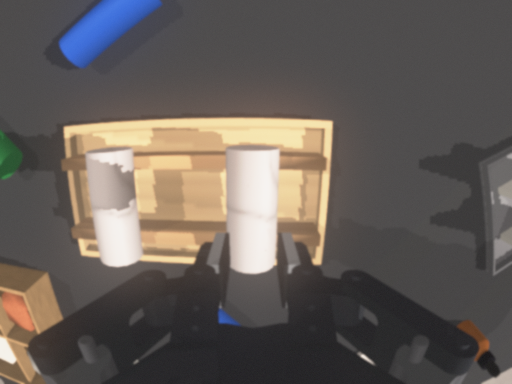

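```bash
python3 - <<'E'
from h import *
f=lambda X:np.round(X,1).tolist()
s=bot.camera('scene')
e=np.array([.21193,.50724,.21107])
print('start tcp',f(proj(s,e)),'tip shut',f(proj(s,e-[0,0,.019])),'tip open',f(proj(s,e-[0,0,.006])))
i=cv2.imread('pics/scene0.png')[60:130,210:300]; i=cv2.resize(i,None,fx=6,fy=6,interpolation=cv2.INTER_CUBIC)
for d,c in [(0,(0,0,255)),(.019,(0,255,0))]:
  for y in (-.0427,0,.0427):
    q=proj(s,e-[0,0,d]+y*np.array([.3859,.9225,0])); cv2.drawMarker(i,(int((q[0]-210)*6+3),int((q[1]-60)*6+3)),c,cv2.MARKER_CROSS,12,1)
cv2.imwrite('pics/sH.png',i)
o=bot.get_obs(); print(o['q'].round(2),o['ee_pos'],o['tcp_rot'],o['joint_efforts'].round(2))
# plug A measured from present wrist view
p=bot.camera('wrist'); 
L=lambda u,v,z:plane(p,u,v,z,1)
a,b,c=L(227,147,.068),L(279,147,.068),L(226,205,.049); d=L(278,205,.049)
print('A far end',f((a+b)*500),'mid edges',f(c*1000),f(d*1000),np.linalg.norm(c-d))
R=np.array([L(*q,.018) for q in [(65,127),(331,122),(322,263),(81,257)]]); print('tray',np.round(R,4).tolist(),R.mean(0).round(4))
E
```

```text
start tcp [250.3, 107.7] tip shut [250.5, 111.7] tip open [250.4, 108.9]
[-27.01   8.37   1.02  82.65  -0.   -19.24] [ 0.51699017 -0.26360191  0.09626309] [-1.79998399e+02 -1.58906770e-03  1.72221398e+02] [  0.   -56.22  46.97   0.    -0.     0.  ]
A far end [471.1, -256.4, 68.0] mid edges [513.1, -282.4, 49.0] [518.3, -244.2, 49.0] 0.038531921618497264
tray [[0.4285, -0.4258, 0.018], [0.464, -0.191, 0.018], [0.591, -0.2078, 0.018], [0.5585, -0.448, 0.018]] [ 0.5105 -0.3181  0.018 ]
```

View pics/sH.png

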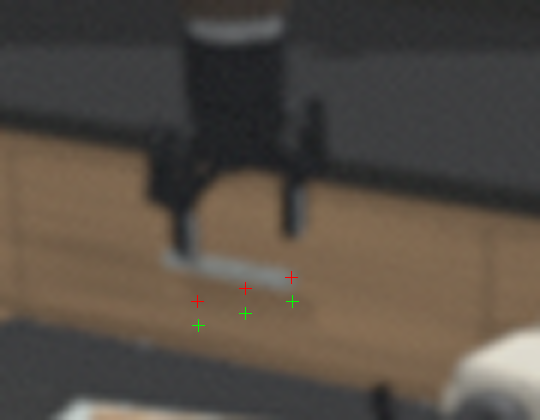

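The reported TCP does not match where the fingertips appear in either the scene or the wrist picture. They look about 30 mm higher than reported. I'll triangulate the tips before trying another grasp.

```bash
python3 - <<'E'
from h import *
p=bot.camera('wrist'); s=bot.camera('scene')
i=p['color'][215:305,190:310]; cv2.imwrite('pics/wI.png',cv2.resize(i,None,fx=6,fy=6,interpolation=cv2.INTER_CUBIC)[...,::-1])
i=s['color'][215:255,165:215]; i=cv2.convertScaleAbs(i,alpha=1.8,beta=10); cv2.imwrite('pics/sI.png',cv2.resize(i,None,fx=12,fy=12,interpolation=cv2.INTER_CUBIC)[...,::-1])
E
```

```text
(no output)
```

View pics/wI.png

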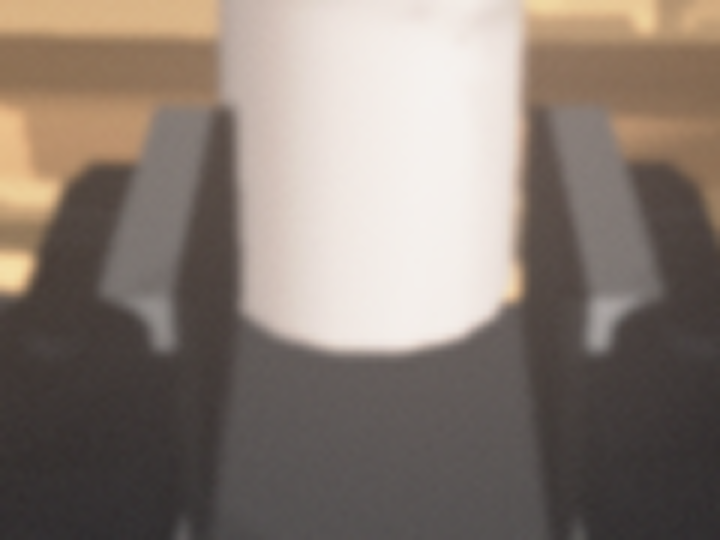

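View pics/sI.png

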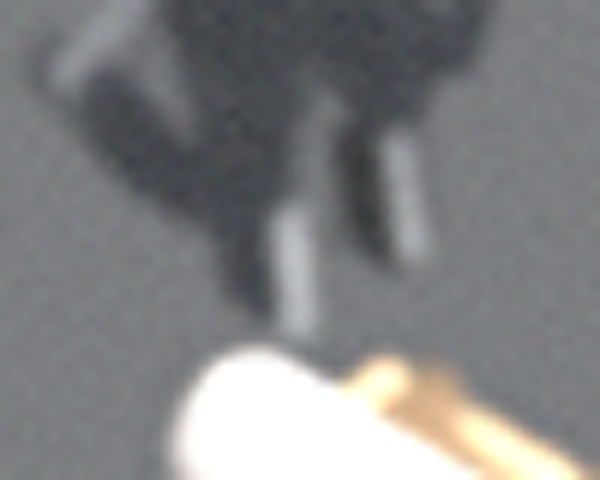

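```bash
python3 - <<'E'
from h import *
f=lambda X:np.round(X,4).tolist()
p=bot.camera('wrist'); s=bot.camera('scene'); e=bot.get_obs()['ee_pos']; print(f(e), 'cam',f(ray(p,1,1,1)[0]))
tx=np.array([np.cos(np.radians(172.2)),np.sin(np.radians(172.2)),0])
for z in np.arange(.07,.16,.01):
    X=e.copy();X[2]=z
    print(round(z,3),'scene',f(proj(s,X-.011*tx)),'wrist near',f(proj(p,X+.011*tx,1)),'far',f(proj(p,X-.011*tx,1)))
c=[ray(s,194.5,239.65),ray(p,253.4,232.8,1)]; print(tri(c))
ty=np.array([tx[1],-tx[0],0])
for z in (.08,.09,.1,.11,.12):
    X=e.copy();X[2]=z
    print(z,'inner px', [round(proj(p,X+a*.011*tx+b*.0124*ty,1)[0],1) for a in(1,-1) for b in(-1,1)])
E
```

```text
[0.517, -0.2636, 0.0963] cam [0.4496, -0.2536, 0.2584]
0.07 scene [196.919, 251.7041] wrist near [251.7357, 200.6908] far [251.7881, 231.3801]
0.08 scene [196.5723, 249.0247] wrist near [251.6826, 205.2966] far [251.7412, 237.2799]
0.09 scene [196.2225, 246.3205] wrist near [251.6242, 210.3957] far [251.6899, 243.7594]
0.1 scene [195.8694, 243.591] wrist near [251.5594, 216.0684] far [251.6337, 250.9013]
0.11 scene [195.5129, 240.8359] wrist near [251.4873, 222.4123] far [251.572, 258.8029]
0.12 scene [195.1531, 238.0549] wrist near [251.4067, 229.5469] far [251.504, 267.5793]
0.13 scene [194.7899, 235.2476] wrist near [251.3161, 237.6202] far [251.4289, 277.3658]
0.14 scene [194.4233, 232.4136] wrist near [251.2135, 246.8155] far [251.3455, 288.3224]
0.15 scene [194.0531, 229.5525] wrist near [251.0969, 257.3625] far [251.2529, 300.6364]
(array([ 0.51611671, -0.2601683 ,  0.10480565]), [np.float64(0.0025983708139793327), np.float64(0.002598370813979486)])
0.08 inner px [np.float64(232.0), np.float64(271.3), np.float64(232.8), np.float64(270.7)]
0.09 inner px [np.float64(230.9), np.float64(272.3), np.float64(231.8), np.float64(271.6)]
0.1 inner px [np.float64(229.7), np.float64(273.4), np.float64(230.7), np.float64(272.5)]
0.11 inner px [np.float64(228.3), np.float64(274.7), np.float64(229.5), np.float64(273.6)]
0.12 inner px [np.float64(226.8), np.float64(276.0), np.float64(228.2), np.float64(274.8)]
```

The scene view puts the fingertips at z≈0.114 and the wrist view at z≈0.124, when the stated geometry puts them at 0.077. At the start pose they were about 35 mm above the reported TCP, where they should have been 6 mm below it. In every view the real grasp point sits about 40 mm above the reported TCP, and this is why the first close passed over the plug. I'll treat it as a constant tool-z offset of about 40 mm, re-grasp lower, and check by picture and force.

servo_tool(motion=[[[-1,0,0,0,0,0],[0,0,0,0,0,0],[0,0,0,0,0,0],[0,0,20,0,0,0],[0,0,25,0,0,0]]], gripper=68)

```text
time: 9.45
ee_pos: [0.5188, -0.2642, 0.052]
tcp_rot: [-179.9, 0.1, 172.2]
wrist_force: [-1.0, -0.3, -0.5]
opening: 0.0681
```

servo_tool(motion=[[[0,0,20,0,0,0],[0,0,12,0,0,0],[0,0,0,0,0,0],[0,0,0,0,0,0]]])

```text
time: 9.85
ee_pos: [0.5183, -0.2639, 0.02]
tcp_rot: [-180.0, 0.0, 172.2]
wrist_force: [-0.4, 0.0, 0.5]
opening: 0.0683
```

```bash
python3 - <<'E'
from h import *
o=bot.get_obs(); print(o['time'],o['ee_pos'].round(4),o['tcp_rot'].round(2),o['wrist_force'].round(2),o['opening'])
p=bot.camera('wrist'); save(p,'wristJ.png')
s=bot.camera('scene'); i=s['color'][200:330,110:250]; i=cv2.convertScaleAbs(i,alpha=1.5,beta=10);cv2.imwrite('pics/sJ.png',cv2.resize(i,None,fx=4.5,fy=4.5,interpolation=cv2.INTER_CUBIC)[...,::-1])
E
```

```text
9.85 [ 0.5183 -0.2639  0.02  ] [-1.7999e+02  3.0000e-02  1.7222e+02] [-0.44  0.03  0.46] 0.06826373121617238
```

View pics/sJ.png

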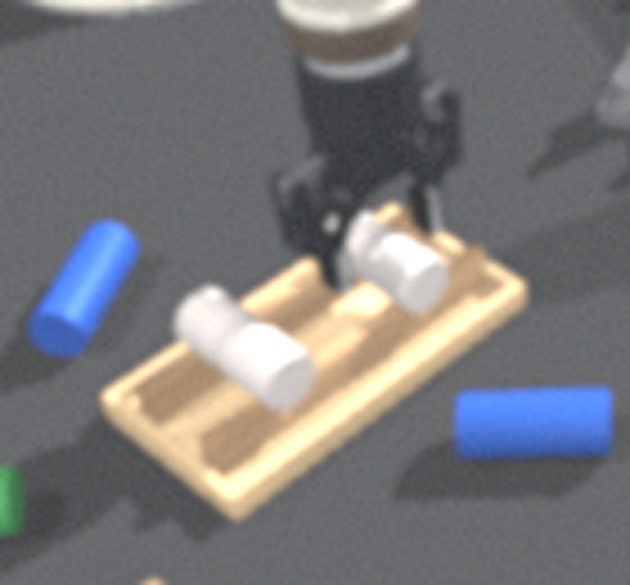

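View pics/wristJ.png

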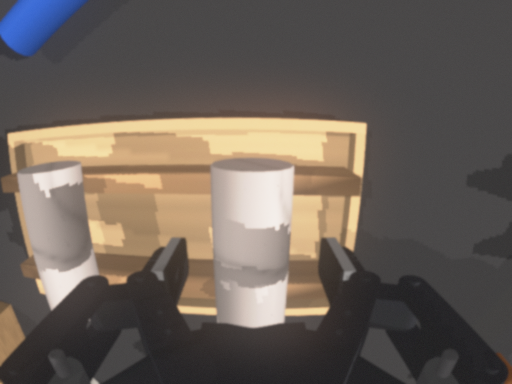

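servo_tool(motion=[[[0,0,6,0,0,0],[0,0,5,0,0,0],[0,0,0,0,0,0],[0,0,0,0,0,0]]])

```text
time: 10.35
ee_pos: [0.5178, -0.2636, 0.0081]
tcp_rot: [180.0, -0.0, 172.2]
wrist_force: [0.5, 0.1, -0.2]
opening: 0.0683
```

servo_tool(motion=[[[0,0,0,0,0,0],[0,0,0,0,0,0],[0,0,0,0,0,0],[0,0,0,0,0,0],[0,0,0,0,0,0]]], gripper=25, newtons=60)

```text
time: 10.85
ee_pos: [0.5182, -0.265, 0.009]
tcp_rot: [-179.9, 0.1, 172.2]
wrist_force: [-1.9, -5.0, 2.5]
opening: 0.0367
```

```bash
python3 - <<'E'
from h import *
o=bot.get_obs(); print(o['time'],o['ee_pos'].round(4),o['tcp_rot'].round(2),o['wrist_force'].round(2),o['opening'])
p=bot.camera('wrist'); save(p,'wristK.png')
E
```

```text
10.85 [ 0.5182 -0.265   0.009 ] [-1.7987e+02  6.0000e-02  1.7217e+02] [-1.87 -5.04  2.51] 0.03669168525546593
```

View pics/wristK.png

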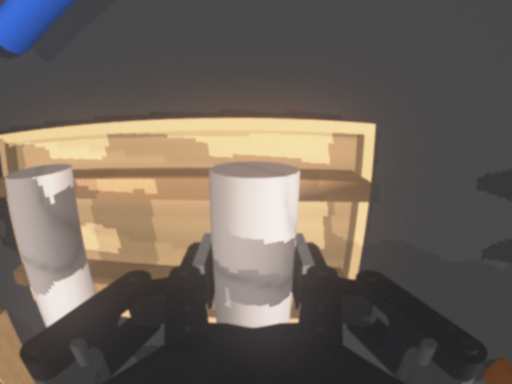

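Gripped (opening 36.7 mm). Next I lift and weigh.

servo_tool(motion=[[[0,0,-8,0,0,0],[0,0,-15,0,0,0],[0,0,-20,0,0,0],[0,0,-10,0,0,0],[0,0,0,0,0,0]]])

```text
time: 11.4
ee_pos: [0.519, -0.2641, 0.0635]
tcp_rot: [-179.9, 0.2, 172.2]
wrist_force: [-0.3, 0.7, -4.3]
opening: 0.0365
```

servo_tool(motion=[[[0,0,0,0,0,0],[0,0,0,0,0,0],[0,0,0,0,0,0],[0,0,0,0,0,0]]])

```text
time: 11.8
ee_pos: [0.5177, -0.2636, 0.0606]
tcp_rot: [180.0, -0.1, 172.2]
wrist_force: [0.5, 0.9, -4.4]
opening: 0.0367
```

```bash
python3 - <<'E'
from h import *
F=[]
for k in range(8):
    o=bot.get_obs();F.append(o['wrist_force']); s=bot.camera('scene')
print(np.mean(F,0).round(2),np.std(F,0).round(2));print(o['time'],o['ee_pos'].round(4),o['tcp_rot'].round(2),o['opening'],o['torque'].round(3))
i=s['color'][200:330,110:250]; i=cv2.convertScaleAbs(i,alpha=1.5,beta=10); cv2.imwrite('pics/sL.png',cv2.resize(i,None,fx=4,fy=4,interpolation=cv2.INTER_CUBIC)[...,::-1])
E
```

```text
[-0.    0.46 -4.38] [0.24 0.46 0.51]
12.15 [ 0.518  -0.2637  0.0613] [-180.      0.    172.22] 0.036570002772923424 [ 0.033  0.003 -0.044]
```

View pics/sL.png

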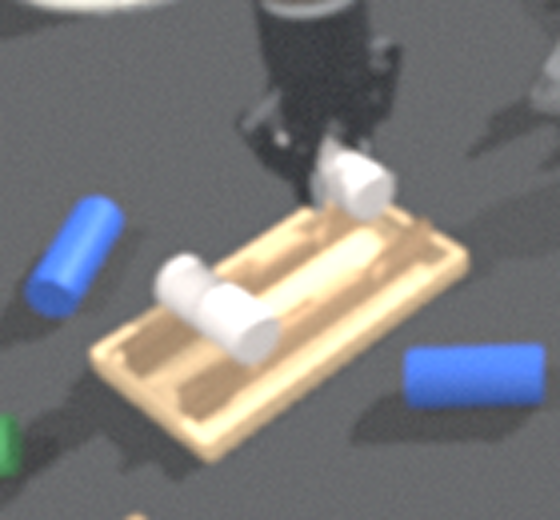

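Plug A weighs about 4.4 N (≈450 g), over the 3.15 N threshold, so it is the heavier one. I'll lay it back where it was.

servo_tool(motion=[[[0,0,15,0,0,0],[0,0,15,0,0,0],[0,0,12,0,0,0],[0,0,6,0,0,0],[0,0,2,0,0,0]]])

```text
time: 12.7
ee_pos: [0.5173, -0.2635, 0.01]
tcp_rot: [180.0, -0.1, 172.2]
wrist_force: [0.4, -0.6, -4.2]
opening: 0.0361
```

servo_tool(motion=[[[0,0,1.5,0,0,0],[0,0,0,0,0,0],[0,0,0,0,0,0]]])

```text
time: 13.0
ee_pos: [0.5183, -0.2638, 0.0103]
tcp_rot: [-180.0, 0.0, 172.2]
wrist_force: [-0.4, -0.2, -3.7]
opening: 0.0367
```

```bash
python3 - <<'E'
from h import *
F=[]
for k in range(4):
    o=bot.get_obs();F.append(o['wrist_force']); s=bot.camera('scene')
print(np.mean(F,0).round(2));print(o['time'],o['ee_pos'].round(4),o['tcp_rot'].round(2),o['opening'])
E
```

```text
[-0.29  0.14 -4.02]
13.15 [ 0.5182 -0.2638  0.0101] [-1.7999e+02  3.0000e-02  1.7222e+02] 0.03640274417374851
```

Still hanging, about 1 mm short, so I'll lower gently until the force drops and then let go.

servo_tool(motion=[[[0,0,1,0,0,0],[0,0,0.5,0,0,0],[0,0,0,0,0,0],[0,0,0,0,0,0]]])

```text
time: 13.6
ee_pos: [0.5184, -0.2642, 0.0094]
tcp_rot: [-179.9, 0.1, 172.2]
wrist_force: [-2.6, -0.6, 5.4]
opening: 0.0365
```

```bash
python3 - <<'E'
from h import *
F=[]
for k in range(4):
    o=bot.get_obs();F.append(o['wrist_force']); s=bot.camera('scene')
print(np.mean(F,0).round(2));print(o['time'],o['ee_pos'].round(4),o['tcp_rot'].round(2),o['opening'])
E
```

```text
[-2.64 -0.3   5.77]
13.75 [ 0.5184 -0.2642  0.0094] [-1.7995e+02  8.0000e-02  1.7221e+02] 0.036742859532280035
```

servo_tool(motion=[[[0,0,0,0,0,0],[0,0,0,0,0,0],[0,0,0,0,0,0],[0,0,0,0,0,0],[0,0,-20,0,0,0]]], gripper=68)

```text
time: 14.3
ee_pos: [0.5165, -0.2629, 0.0258]
tcp_rot: [179.9, -0.2, 172.2]
wrist_force: [-0.5, -0.4, 0.5]
opening: 0.0679
```

servo_tool(motion=[[[0,0,-35,0,0,0],[0,0,-20,0,0,0],[0.5,-37,0,0,0,0],[0.5,-37,0,0,0,0],[0.5,-36,0,0,0,0]]])

```text
time: 14.8
ee_pos: [0.5016, -0.3737, 0.0836]
tcp_rot: [-180.0, 0.0, 172.3]
wrist_force: [1.4, 0.2, -0.3]
opening: 0.0683
```

servo_tool(motion=[[[0,0,0,0,0,0],[0,0,0,0,0,0],[0,0,0,0,0,0]]])

```text
time: 15.1
ee_pos: [0.5017, -0.3719, 0.0832]
tcp_rot: [180.0, -0.0, 172.2]
wrist_force: [0.5, 0.0, 1.1]
opening: 0.0679
```

```bash
python3 - <<'E'
from h import *
o=bot.get_obs(); print(o['time'],o['ee_pos'].round(4),o['tcp_rot'].round(2),o['wrist_force'].round(2),o['opening'])
p=bot.camera('wrist'); save(p,'wristM.png'); np.save('wM.npy',p,allow_pickle=True)
E
```

```text
15.1 [ 0.5017 -0.3719  0.0832] [ 1.7998e+02 -2.0000e-02  1.7224e+02] [0.5  0.03 1.13] 0.0679492396336484
```

View pics/wristM.png

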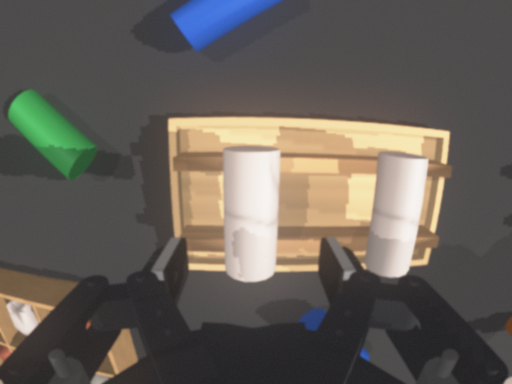

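Plug A is back in its place (right, around (397,212)), and plug B is centred between the fingers (224–279 against 187–322). I'll descend, grip and weigh.

servo_tool(motion=[[[0,-0.5,20,0,0,0],[0,0,25,0,0,0],[0,0,20,0,0,0],[0,0,9,0,0,0],[0,0,0,0,0,0]]])

```text
time: 15.65
ee_pos: [0.5012, -0.3719, 0.0082]
tcp_rot: [179.9, -0.1, 172.3]
wrist_force: [-0.2, 0.5, -0.5]
opening: 0.0681
```

servo_tool(motion=[[[0,0,0,0,0,0],[0,0,0,0,0,0],[0,0,0,0,0,0],[0,0,0,0,0,0],[0,0,0,0,0,0]]], gripper=25, newtons=60)

```text
time: 16.15
ee_pos: [0.5023, -0.3739, 0.0111]
tcp_rot: [-179.9, 0.1, 172.2]
wrist_force: [-1.3, -1.6, 6.6]
opening: 0.0364
```

servo_tool(motion=[[[0,0,-8,0,0,0],[0,0,-15,0,0,0],[0,0,-20,0,0,0],[0,0,-20,0,0,0],[0,0,-20,0,0,0]]])

```text
time: 16.65
ee_pos: [0.5015, -0.3729, 0.0942]
tcp_rot: [-180.0, 0.0, 172.2]
wrist_force: [-0.8, -0.4, -2.5]
opening: 0.0363
```

servo_tool(motion=[[[0,0,0,0,0,0],[0,0,0,0,0,0],[0,0,0,0,0,0],[0,0,0,0,0,0]]])

```text
time: 17.05
ee_pos: [0.501, -0.3726, 0.091]
tcp_rot: [179.9, -0.1, 172.2]
wrist_force: [-0.2, -0.0, -1.9]
opening: 0.0365
```

```bash
python3 - <<'E'
from h import *
F=[]
for k in range(8):
    o=bot.get_obs();F.append(o['wrist_force']); s=bot.camera('scene')
print(np.mean(F,0).round(2),np.std(F,0).round(2));print(o['time'],o['ee_pos'].round(4),o['tcp_rot'].round(2),o['opening'],o['torque'].round(3))
i=s['color'][200:330,110:250]; i=cv2.convertScaleAbs(i,alpha=1.5,beta=10); cv2.imwrite('pics/sN.png',cv2.resize(i,None,fx=4,fy=4,interpolation=cv2.INTER_CUBIC)[...,::-1])
p=bot.camera('wrist'); save(p,'wristN.png')
E
```

```text
[-0.05 -0.37 -2.3 ] [0.17 0.3  0.56]
17.4 [ 0.5015 -0.373   0.0921] [ 1.7999e+02 -1.0000e-02  1.7222e+02] 0.03635220941202147 [-0.048 -0.037  0.046]
```

View pics/sN.png

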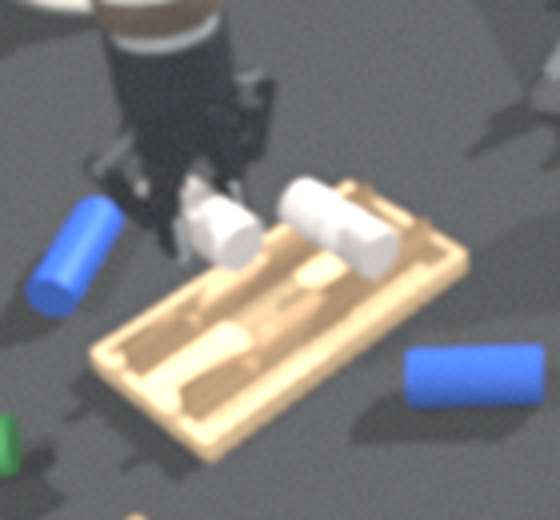

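View pics/wristN.png

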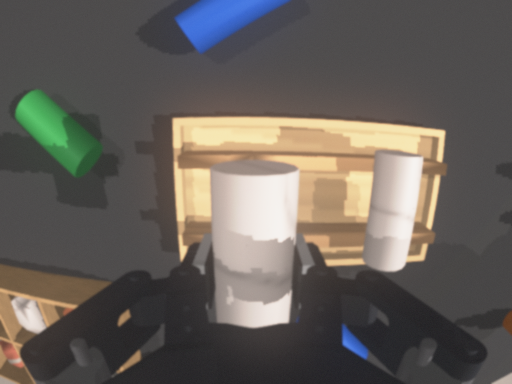

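Plug B weighs about 2.3 N, so it is the lighter one, and it goes to the cradle.

servo_tool(motion=[[[0,0,-25,0,0,0],[0,0,-25,0,0,0],[-1.2,20,0,0,0,0],[-1.2,38,0,0,0,0],[-1.2,42,0,0,0,0]]])

```text
time: 18.0
ee_pos: [0.5184, -0.2732, 0.1414]
tcp_rot: [180.0, -0.0, 172.1]
wrist_force: [0.9, 0.7, -2.5]
opening: 0.0365
```

servo_tool(motion=[[[-1.2,42,0,0,0,0],[-1.2,42,0,0,0,0],[-1.2,42,0,0,0,0],[-1.2,42,0,0,0,0],[-1.2,42,0,0,0,0]]])

```text
time: 18.5
ee_pos: [0.5526, -0.0647, 0.1416]
tcp_rot: [180.0, -0.0, 172.2]
wrist_force: [0.1, -0.4, -3.1]
opening: 0.0361
```

servo_tool(motion=[[[-1.2,42,0,0,0,0],[-1.2,38,0,0,0,0],[-1.2,30,0,0,0,0],[-1.2,20,0,0,0,0],[0,0,0,0,0,-0.1]]])

```text
time: 19.0
ee_pos: [0.5749, 0.0643, 0.1412]
tcp_rot: [180.0, -0.1, 178.2]
wrist_force: [-0.8, -0.8, -2.0]
opening: 0.0364
```

servo_tool(motion=[[[0,0,0,0,0,-0.1],[0,0,0,0,0,-0.1],[0,0,0,0,0,-0.088],[0,0,0,0,0,0],[0,0,0,0,0,0]]])

```text
time: 19.5
ee_pos: [0.575, 0.0614, 0.1418]
tcp_rot: [180.0, -0.0, -165.7]
wrist_force: [0.3, -0.0, -1.3]
opening: 0.0364
```

```bash
python3 - <<'E'
from h import *
o=bot.get_obs(); print(o['time'],o['ee_pos'].round(4),o['tcp_rot'].round(2),o['wrist_force'].round(2),o['opening'],o['q'].round(1))
p=bot.camera('wrist'); save(p,'wristP.png'); np.save('wP.npy',p,allow_pickle=True)
s=bot.camera('scene'); i=s['color'][130:250,200:330]; i=cv2.convertScaleAbs(i,alpha=1.5,beta=10); cv2.imwrite('pics/sP.png',cv2.resize(i,None,fx=4.5,fy=4.5,interpolation=cv2.INTER_CUBIC)[...,::-1])
E
```

```text
19.5 [0.575  0.0614 0.1418] [ 1.7999e+02 -3.0000e-02 -1.6568e+02] [ 0.28 -0.01 -1.3 ] 0.036410835696425926 [ 6.1  8.   5.7 87.7  0.  -8.2]
```

View pics/wristP.png

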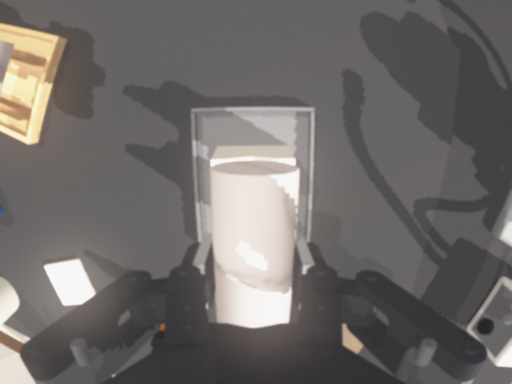

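View pics/sP.png

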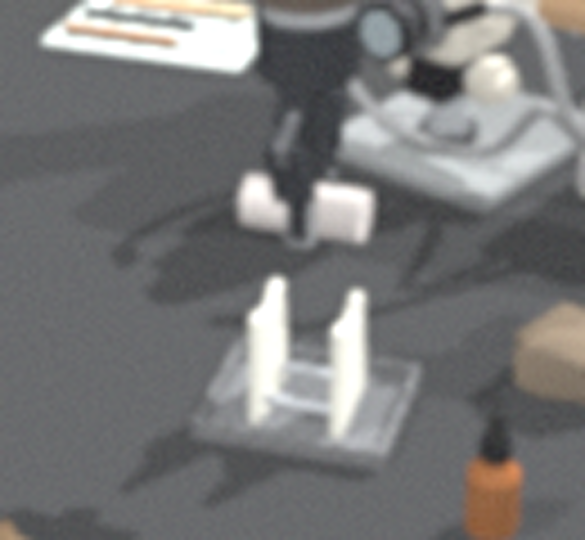

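servo_tool(motion=[[[-0.7,0.7,10,0,0,0],[0,0,20,0,0,0],[0,0,20,0,0,0],[0,0,10,0,0,0],[0,0,6,0,0,0]]])

```text
time: 20.1
ee_pos: [0.5753, 0.0618, 0.0749]
tcp_rot: [180.0, -0.1, -165.6]
wrist_force: [-0.2, 0.3, -1.8]
opening: 0.0362
```

servo_tool(motion=[[[0,0,3,0,0,0],[0,0,0,0,0,0],[0,0,0,0,0,0]]])

```text
time: 20.4
ee_pos: [0.5763, 0.0619, 0.0741]
tcp_rot: [-180.0, 0.1, -165.6]
wrist_force: [-0.4, -0.4, -2.2]
opening: 0.0365
```

```bash
python3 - <<'E'
from h import *
F=[]
for k in range(3):
    o=bot.get_obs();F.append(o['wrist_force']); s=bot.camera('scene')
print(np.mean(F,0).round(2));print(o['time'],o['ee_pos'].round(4),o['tcp_rot'].round(2),o['opening'])
i=s['color'][130:250,200:330]; i=cv2.convertScaleAbs(i,alpha=1.3,beta=10); cv2.imwrite('pics/sQ.png',cv2.resize(i,None,fx=4.5,fy=4.5,interpolation=cv2.INTER_CUBIC)[...,::-1])
E
```

```text
[-0.33  0.11 -1.98]
20.5 [0.5763 0.0619 0.074 ] [-1.7999e+02  7.0000e-02 -1.6555e+02] 0.036400129859254476
```

View pics/sQ.png

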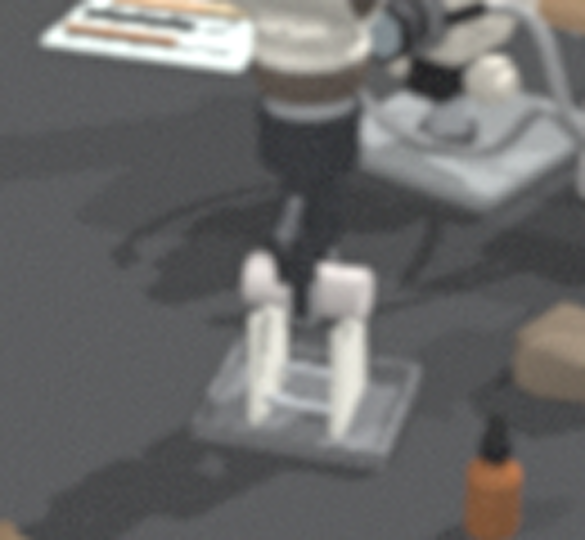

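Nearly seated, so I'll lower gently in 1 mm steps until contact.

servo_tool(motion=[[[0,0,1.5,0,0,0],[0,0,1.5,0,0,0],[0,0,0,0,0,0],[0,0,0,0,0,0]]])

```text
time: 20.95
ee_pos: [0.5758, 0.0618, 0.0702]
tcp_rot: [180.0, -0.0, -165.5]
wrist_force: [0.4, 0.5, -2.6]
opening: 0.0363
```

servo_tool(motion=[[[0,0,1,0,0,0],[0,0,0,0,0,0],[0,0,0,0,0,0]]])

```text
time: 21.25
ee_pos: [0.576, 0.0619, 0.0695]
tcp_rot: [-180.0, 0.0, -165.5]
wrist_force: [0.4, 0.9, -0.4]
opening: 0.0367
```

servo_tool(motion=[[[0,0,1,0,0,0],[0,0,0,0,0,0],[0,0,0,0,0,0]]])

```text
time: 21.55
ee_pos: [0.5761, 0.0619, 0.0693]
tcp_rot: [-180.0, 0.1, -165.5]
wrist_force: [-2.0, -0.4, 6.2]
opening: 0.0365
```

servo_tool(motion=[[[0,0,-0.7,0,0,0],[0,0,0,0,0,0]]])

```text
time: 21.75
ee_pos: [0.5761, 0.0618, 0.0694]
tcp_rot: [-180.0, 0.0, -165.6]
wrist_force: [-1.1, -0.5, 3.5]
opening: 0.0361
```

servo_tool(motion=[[[0,0,0,0,0,0],[0,0,0,0,0,0],[0,0,0,0,0,0],[0,0,0,0,0,0],[0,0,0,0,0,0]]], gripper=68)

```text
time: 22.25
ee_pos: [0.5759, 0.0619, 0.0689]
tcp_rot: [180.0, -0.0, -165.5]
wrist_force: [-0.6, -0.6, -0.4]
opening: 0.0681
```

servo_tool(motion=[[[0,0,-15,0,0,0],[0,0,-30,0,0,0],[0,0,-30,0,0,0],[0,0,0,0,0,0],[0,0,0,0,0,0]]])

```text
time: 22.75
ee_pos: [0.5765, 0.0619, 0.1455]
tcp_rot: [-180.0, 0.1, -165.5]
wrist_force: [-1.0, -0.5, 0.4]
opening: 0.0682
```

```bash
python3 - <<'E'
from h import *
o=bot.get_obs(); print(o['time'],o['ee_pos'].round(4),o['tcp_rot'].round(2),o['wrist_force'].round(2),o['opening'])
p=bot.camera('wrist'); save(p,'wristR.png')
s=bot.camera('scene'); i=s['color'][130:250,200:330]; i=cv2.convertScaleAbs(i,alpha=1.3,beta=10); cv2.imwrite('pics/sR.png',cv2.resize(i,None,fx=4.5,fy=4.5,interpolation=cv2.INTER_CUBIC)[...,::-1])
E
```

```text
22.75 [0.5765 0.0619 0.1455] [-1.7998e+02  1.3000e-01 -1.6555e+02] [-1.01 -0.46  0.41] 0.06819722617116472
```

View pics/sR.png

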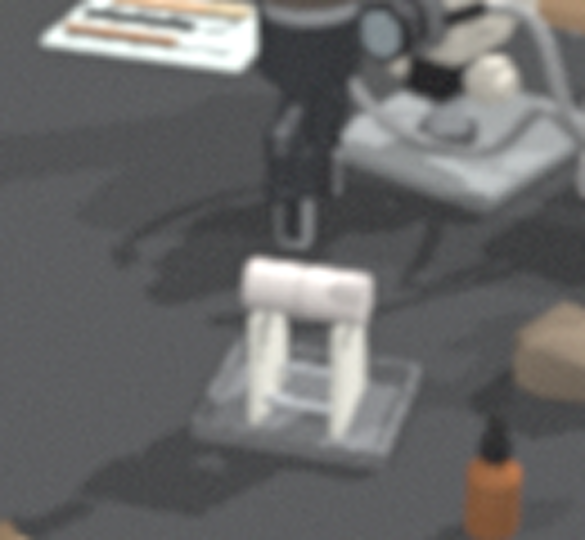

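View pics/wristR.png

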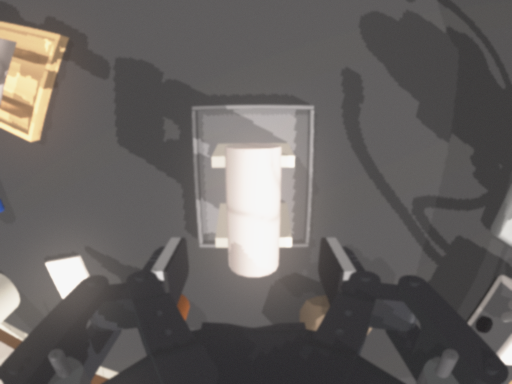

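Plug B lies square in both notches, let go. Now back to the heavier plug A.

servo_tool(motion=[[[0,0,0,0,0,0.13],[0,0,0,0,0,0.13],[0,0,0,0,0,0.127],[1.7,-30,0,0,0,0],[1.7,-42,0,0,0,0]]])

```text
time: 23.35
ee_pos: [0.5622, -0.0085, 0.1426]
tcp_rot: [-180.0, -0.1, 172.4]
wrist_force: [0.1, -0.2, -0.1]
opening: 0.0685
```

servo_tool(motion=[[[1.7,-45,0,0,0,0],[1.7,-45,0,0,0,0],[1.7,-45,0,0,0,0],[1.7,-45,0,0,0,0],[1.7,-45,0,0,0,0]]])

```text
time: 23.85
ee_pos: [0.5231, -0.2324, 0.143]
tcp_rot: [180.0, -0.1, 172.3]
wrist_force: [0.7, -0.1, -0.2]
opening: 0.0677
```

servo_tool(motion=[[[2,-34,0,0,0,0],[0,0,25,0,0,0],[0,0,25,0,0,0],[0,0,0,0,0,0],[0,0,0,0,0,0]]])

```text
time: 24.35
ee_pos: [0.517, -0.2639, 0.0936]
tcp_rot: [180.0, -0.1, 172.3]
wrist_force: [0.2, 0.6, 0.7]
opening: 0.068
```

```bash
python3 - <<'E'
from h import *
o=bot.get_obs(); print(o['time'],o['ee_pos'].round(4),o['tcp_rot'].round(2),o['wrist_force'].round(2),o['opening'])
p=bot.camera('wrist'); save(p,'wristS.png')
E
```

```text
24.35 [ 0.517  -0.2639  0.0936] [ 1.7997e+02 -1.0000e-01  1.7228e+02] [0.19 0.58 0.66] 0.06800599787216287
```

View pics/wristS.png

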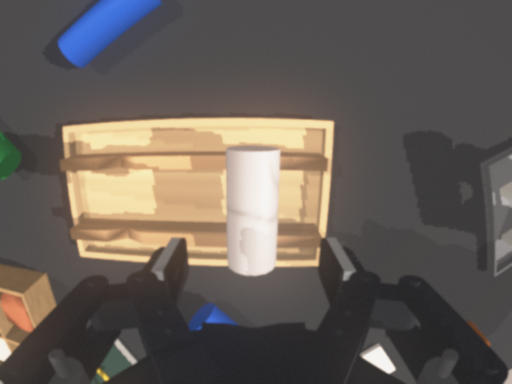

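servo_tool(motion=[[[0,0,25,0,0,0],[0,0,25,0,0,0],[0,0,22,0,0,0],[0,0,12,0,0,0],[0,0,0,0,0,0]]])

```text
time: 24.9
ee_pos: [0.5173, -0.2638, 0.0094]
tcp_rot: [180.0, -0.1, 172.3]
wrist_force: [-0.9, 0.8, 0.1]
opening: 0.0682
```

servo_tool(motion=[[[0,0,0,0,0,0],[0,0,0,0,0,0],[0,0,0,0,0,0],[0,0,0,0,0,0],[0,0,0,0,0,0]]], gripper=25, newtons=70)

```text
time: 25.4
ee_pos: [0.5185, -0.2651, 0.012]
tcp_rot: [-179.9, 0.2, 172.3]
wrist_force: [-1.8, -1.5, 6.2]
opening: 0.0365
```

servo_tool(motion=[[[0,0,-8,0,0,0],[0,0,-20,0,0,0],[0,0,-30,0,0,0],[0,0,-35,0,0,0],[0,0,-35,0,0,0]]])

```text
time: 25.9
ee_pos: [0.5171, -0.264, 0.1394]
tcp_rot: [180.0, -0.1, 172.3]
wrist_force: [0.2, 0.0, -3.7]
opening: 0.0357
```

servo_tool(motion=[[[0,0,-15,0,0,0],[0,0,0,0,0,0],[0,0,0,0,0,0],[0,0,0,0,0,0]]])

```text
time: 26.3
ee_pos: [0.517, -0.2639, 0.1513]
tcp_rot: [179.9, -0.1, 172.3]
wrist_force: [0.1, -0.8, -3.9]
opening: 0.0359
```

```bash
python3 - <<'E'
from h import *
F=[]
for k in range(4):
    o=bot.get_obs();F.append(o['wrist_force']); p=bot.camera('wrist')
print(np.mean(F,0).round(2));print(o['time'],o['ee_pos'].round(4),o['tcp_rot'].round(2),o['opening'])
save(p,'wristT.png')
# lens axis from top view: base plate edges
t=bot.camera('top'); i=t['color'][140:255,60:180]; cv2.imwrite('pics/tT.png',cv2.resize(i,None,fx=5,fy=5,interpolation=cv2.INTER_CUBIC)[...,::-1])
E
```

```text
[ 0.18  0.11 -4.17]
26.45 [ 0.5171 -0.264   0.1517] [ 1.7996e+02 -1.1000e-01  1.7228e+02] 0.03633172431236588
```

View pics/wristT.png

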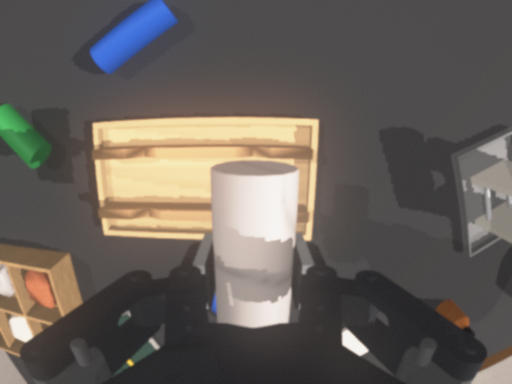

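View pics/tT.png

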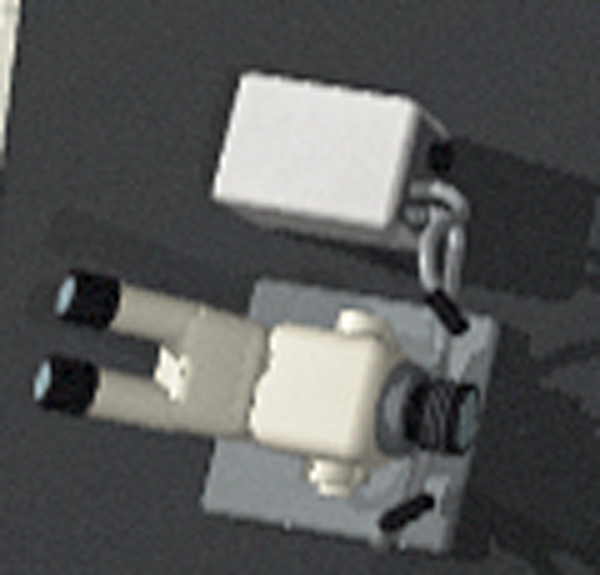

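```bash
python3 - <<'E'
from h import *
t=bot.camera('top'); L=lambda u,v,z:plane(t,u/5+60-.4,v/5+140-.4,z)
z=.02
a,b,c,d=[L(*q,z) for q in [(258,280),(497,320),(455,550),(205,510)]]
ang=lambda v:np.degrees(np.arctan2(v[1],v[0]))
print('sides',ang(a-b),ang(d-c),'ends+90',ang(b-c)+90,ang(a-d)+90)
print('base',[np.round(q,3).tolist() for q in (a,b,c,d)])
l=np.array([.458,.3845]); 
e=(L(78,297,.29)+L(55,385,.29))/2; print('eyep',e, ang(e[:2]-l))
bx=[L(*q,.1) for q in [(240,75),(418,100),(392,225),(215,197)]]; print('box',ang(bx[0]-bx[1]),ang(bx[3]-bx[2]),ang(bx[1]-bx[2])+90,ang(bx[0]-bx[3])+90)
A=np.load('wA.npy',allow_pickle=True).item()
# flange centre vs lens glass centre in wA: flange disc crop approx centre (438,320), at 5x offset (370,60)
g=plane(A,414.0,130.9,.17,1)
print('lens',g)
E
```

```text
sides 81.4080637354545 81.98783833887822 ends+90 83.4847128429963 82.2257062317652
base [[0.59, 0.608, 0.02], [0.56, 0.405, 0.02], [0.367, 0.427, 0.02], [0.397, 0.635, 0.02]]
eyep [0.49457334 0.63485054 0.29      ] 81.68853868592835
box 82.78115742120612 81.86268179409804 82.77594925031516 83.96569820086302
lens [0.45839822 0.38601693 0.17      ]
```

servo_tool(motion=[[[12.1,15,0,0,0,0],[12.1,30,0,0,0,0],[12.1,40,0,0,0,0],[12.1,40,0,0,0,0],[12.1,40,0,0,0,0]]])

```text
time: 27.1
ee_pos: [0.4793, -0.0914, 0.1529]
tcp_rot: [180.0, 0.0, 172.2]
wrist_force: [1.6, 0.9, -3.5]
opening: 0.0363
```

servo_tool(motion=[[[12.1,40,0,0,0,0],[12.1,40,0,0,0,0],[12.1,40,0,0,0,0],[12.1,40,0,0,0,0],[12.1,40,0,0,0,0]]])

```text
time: 27.6
ee_pos: [0.4462, 0.1152, 0.1532]
tcp_rot: [180.0, 0.0, 172.3]
wrist_force: [1.3, 0.8, -3.9]
opening: 0.0361
```

servo_tool(motion=[[[12.1,40,0,0,0,0],[12.1,30,0,0,0,0],[0,0,0,0,0,-0.08],[0,0,0,0,0,-0.13],[0,0,0,0,0,-0.13]]])

```text
time: 28.1
ee_pos: [0.432, 0.1867, 0.1529]
tcp_rot: [-180.0, -0.0, -167.9]
wrist_force: [0.3, 0.2, -3.8]
opening: 0.0358
```

servo_tool(motion=[[[0,0,0,0,0,-0.14],[0,0,0,0,0,-0.14],[0,0,0,0,0,-0.14],[0,0,0,0,0,-0.14],[0,0,0,0,0,-0.14]]])

```text
time: 28.6
ee_pos: [0.4322, 0.1863, 0.153]
tcp_rot: [-180.0, 0.0, -127.8]
wrist_force: [0.1, 0.7, -4.2]
opening: 0.036
```

servo_tool(motion=[[[0,0,0,0,0,-0.14],[0,0,0,0,0,-0.14],[0,0,0,0,0,-0.14],[0,0,0,0,0,-0.11],[0,0,0,0,0,0]]])

```text
time: 29.1
ee_pos: [0.4322, 0.1863, 0.153]
tcp_rot: [-180.0, 0.0, -97.7]
wrist_force: [-0.7, 0.3, -4.8]
opening: 0.036
```

servo_tool(motion=[[[0,0,0,0,0,0],[0,0,0,0,0,0]]])

```text
time: 29.3
ee_pos: [0.4322, 0.1863, 0.153]
tcp_rot: [180.0, 0.0, -97.9]
wrist_force: [0.2, -0.3, -4.4]
opening: 0.0361
```

```bash
python3 - <<'E'
from h import *
o=bot.get_obs(); print(o['time'],o['ee_pos'].round(4),o['tcp_rot'].round(2),o['wrist_force'].round(2),o['opening'],o['q'].round(1))
p=bot.camera('wrist'); save(p,'wristU.png'); np.save('wU.npy',p,allow_pickle=True)
s=bot.camera('scene'); i=s['color'][80:230,200:380]; i=cv2.convertScaleAbs(i,alpha=1.3,beta=10); cv2.imwrite('pics/sU.png',cv2.resize(i,None,fx=4,fy=4,interpolation=cv2.INTER_CUBIC)[...,::-1])
E
```

```text
29.3 [0.4322 0.1863 0.153 ] [180.     0.   -97.92] [ 0.2  -0.28 -4.4 ] 0.036134781848714694 [ 23.3  -6.7  -8.   88.7   0.  -58.8]
```

View pics/wristU.png

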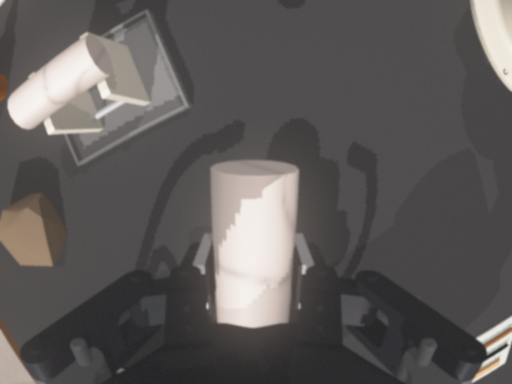

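View pics/sU.png

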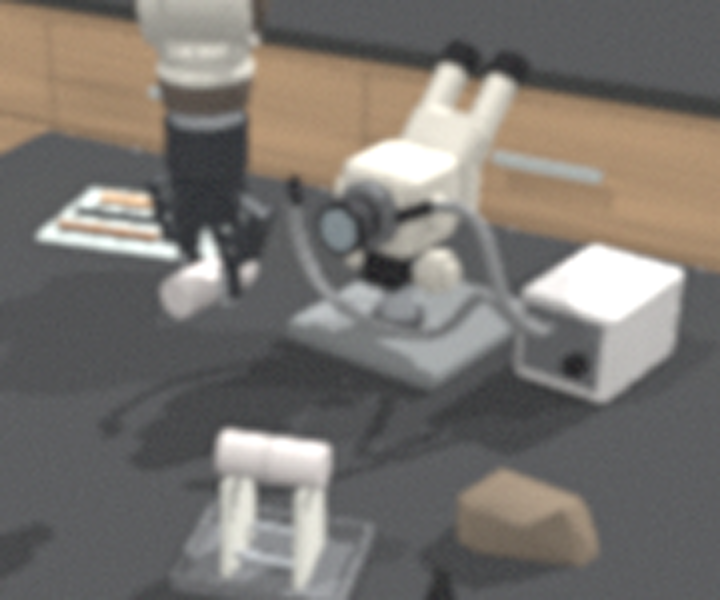

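servo_tool(motion=[[[0,0.9,10,0,0,0],[0,0,10,0,0,0],[-15,0,0,0,0,0],[-20,0,0,0,0,0],[-20,0,0,0,0,0]]])

```text
time: 29.9
ee_pos: [0.4387, 0.2421, 0.1326]
tcp_rot: [180.0, 0.0, -97.8]
wrist_force: [0.6, 0.3, -3.3]
opening: 0.036
```

servo_tool(motion=[[[-15,0,0,0,0,0],[-10,0,0,0,0,0],[0,0,0,0,0,0],[0,0,0,0,0,0]]])

```text
time: 30.3
ee_pos: [0.4419, 0.2655, 0.1328]
tcp_rot: [180.0, -0.0, -97.7]
wrist_force: [0.7, -0.0, -4.2]
opening: 0.0359
```

```bash
python3 - <<'E'
from h import *
o=bot.get_obs(); print(o['time'],o['ee_pos'].round(4),o['tcp_rot'].round(2),o['wrist_force'].round(2),o['opening'],o['q'].round(1))
s=bot.camera('scene'); i=s['color'][80:180,210:340]; i=cv2.convertScaleAbs(i,alpha=1.3,beta=10); cv2.imwrite('pics/sV.png',cv2.resize(i,None,fx=6,fy=6,interpolation=cv2.INTER_CUBIC)[...,::-1])
t=bot.camera('top'); i=t['color'][150:270,100:230]; cv2.imwrite('pics/tV.png',cv2.resize(i,None,fx=5,fy=5,interpolation=cv2.INTER_CUBIC)[...,::-1])
E
```

```text
30.3 [0.4419 0.2655 0.1328] [ 1.7998e+02 -3.0000e-02 -9.7750e+01] [ 0.72 -0.02 -4.21] 0.035867207833110384 [ 31.   -0.6  -4.4  86.2  -0.  -51.2]
```

View pics/sV.png

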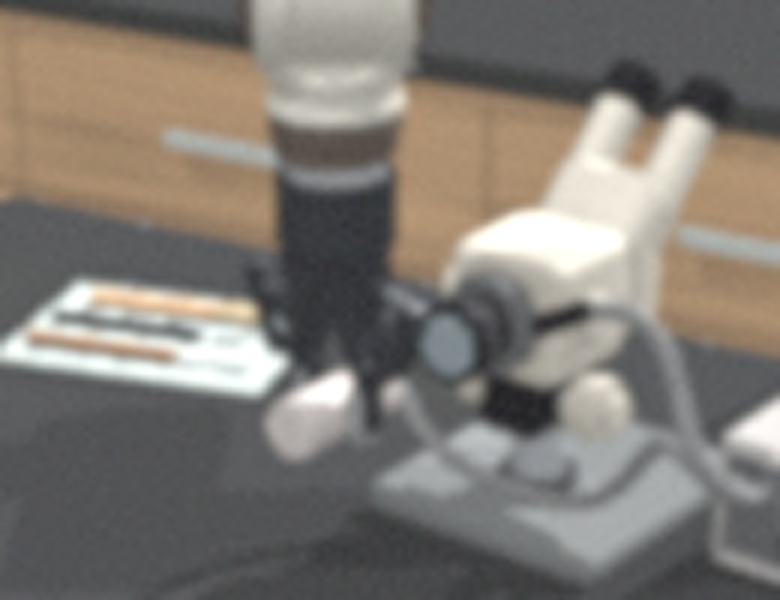

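View pics/tV.png

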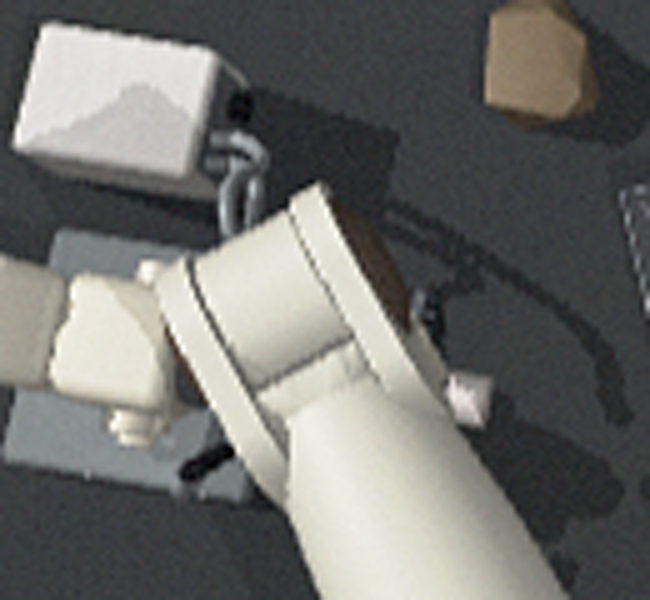

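```bash
cat > ov.py <<'E'
from h import *
def ov(name,off=.0375):
    s=bot.camera('scene'); o=bot.get_obs(); e=o['ee_pos'].copy(); e[2]+=off
    y=np.radians(o['tcp_rot'][2]); a=np.array([np.cos(y),np.sin(y),0]); b=np.array([-a[1],a[0],0]); z=np.array([0,0,1.])
    x0,y0,w,h,k=230,110,90,60,8
    i=s['color'][y0:y0+h,x0:x0+w]; i=cv2.convertScaleAbs(i,alpha=1.3,beta=10); i=cv2.resize(i,None,fx=k,fy=k,interpolation=cv2.INTER_CUBIC)[...,::-1].copy()
    T=np.linspace(0,2*np.pi,40)
    def draw(P,c): cv2.polylines(i,[np.array([(proj(s,p)-[x0-.5,y0-.5])*k for p in P]).astype(np.int32)],True,c,1)
    for sg,c in ((.045,(0,255,0)),(-.045,(0,0,255))): draw([e+sg*a+.019*(np.cos(t)*b+np.sin(t)*z) for t in T],c)
    L=np.array([.4585,.3845,.17]); v=np.radians(82.3); u=np.array([np.cos(v),np.sin(v),0]); n=np.array([-u[1],u[0],0])
    draw([L+.028*(np.cos(t)*n+np.sin(t)*z) for t in T],(255,255,0))
    d=e-L; print(o['time'],'lens frame',np.round([d@u,d@n,d[2]],4),'ang',o['tcp_rot'][2]+180-82.3)
    cv2.imwrite('pics/'+name,i)
E
python3 -c "
from ov import *; ov('sW.png')"
```

```text
30.45 lens frame [-0.1205  0.0002  0.0006] ang -0.10568848082256466
```

View pics/sW.png

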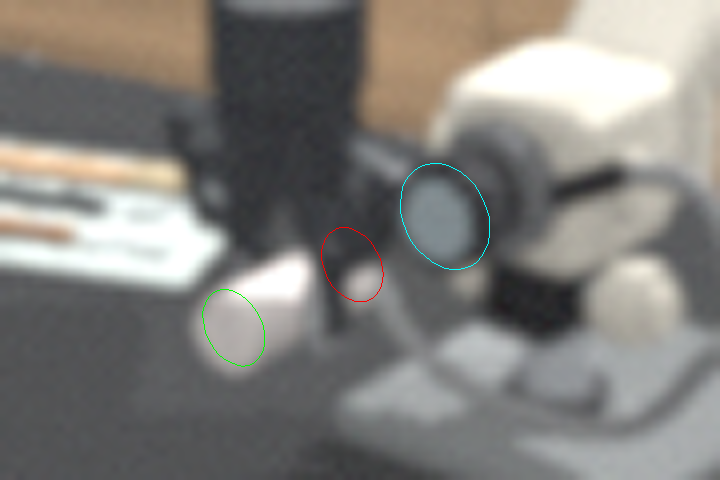

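servo_tool(motion=[[[-7,0,-0.5,0,0,0],[-5,0,-0.5,0,0,0],[-3,0,0,0,0,0],[0,0,0,0,0,0],[0,0,0,0,0,0]]])

```text
time: 30.95
ee_pos: [0.4441, 0.2806, 0.1339]
tcp_rot: [180.0, -0.0, -97.8]
wrist_force: [0.8, 0.2, -4.4]
opening: 0.0363
```

servo_tool(motion=[[[0,0,0,0,0,0],[0,0,0,0,0,0],[0,0,0,0,0,0],[0,0,0,0,0,0]]])

```text
time: 31.35
ee_pos: [0.4441, 0.2805, 0.134]
tcp_rot: [-180.0, 0.0, -97.8]
wrist_force: [0.5, -0.1, -4.4]
opening: 0.0359
```

```bash
python3 - <<'E'
from ov import *
ov('sX.png')
o=bot.get_obs(); print(o['ee_pos'].round(4),o['tcp_rot'].round(2),o['wrist_force'].round(2),o['opening'])
s=bot.camera('scene'); i=s['color'][80:240,190:350]; i=cv2.convertScaleAbs(i,alpha=1.3,beta=10); cv2.imwrite('pics/sX2.png',cv2.resize(i,None,fx=3.7,fy=3.7,interpolation=cv2.INTER_CUBIC)[...,::-1])
p=bot.camera('wrist'); save(p,'wristX.png')
E
```

```text
31.4 lens frame [-0.105   0.0003  0.0015] ang -0.07415015410191472
[0.4441 0.2805 0.134 ] [-180.     -0.    -97.77] [ 0.41  0.58 -5.28] 0.0362914588560133
```

View pics/sX.png

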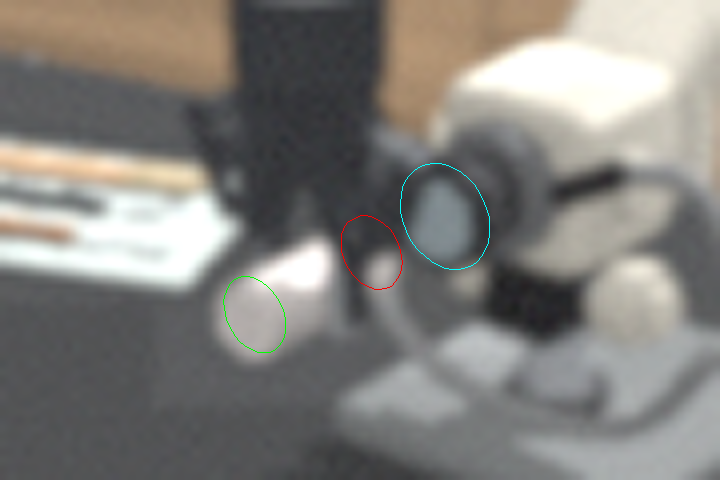

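View pics/sX2.png

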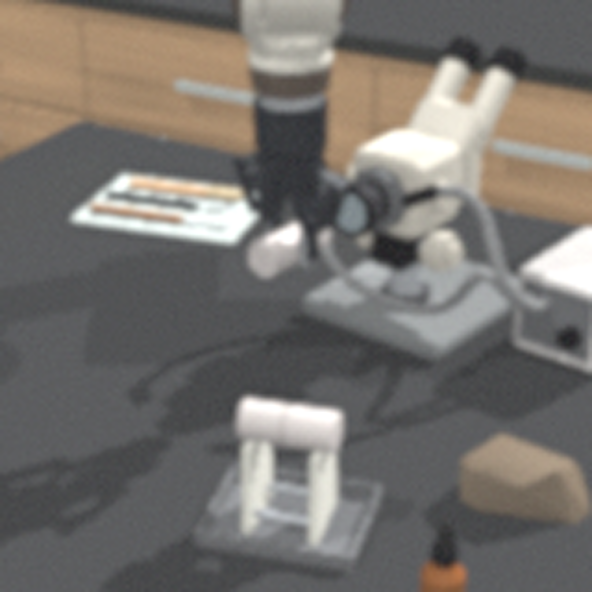

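View pics/wristX.png

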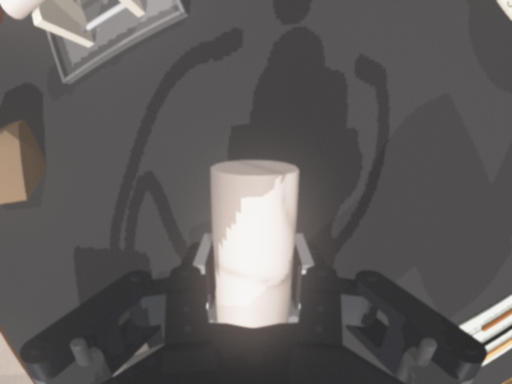

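```bash
python3 - <<'E'
from h import *
p=bot.camera('wrist'); o=bot.get_obs(); y=np.radians(o['tcp_rot'][2]); a=np.array([np.cos(y),np.sin(y),0]); b=np.array([-a[1],a[0],0])
for off in (.034,.0375,.041):
  for l in (.042,.045,.048):
    c=o['ee_pos']+[0,0,off]+l*a
    print(off,l,[np.round(proj(p,c+v,1),1).tolist() for v in ([0,0,.019],[0,0,-.019],.019*b,-.019*b)])
i=p['color'][150:250,200:310]; cv2.imwrite('pics/wY.png',cv2.resize(i,None,fx=6,fy=6,interpolation=cv2.INTER_CUBIC)[...,::-1])
print(o['time'],o['wrist_force'].round(2),np.abs(o['qd']).max())
E
```

```text
0.034 0.042 [[257.0, 184.8], [256.1, 166.8], [213.5, 174.7], [299.3, 174.7]]
0.034 0.045 [[257.0, 177.1], [256.1, 160.9], [213.3, 168.0], [299.5, 168.0]]
0.034 0.048 [[257.1, 169.2], [256.1, 154.9], [213.1, 161.3], [299.8, 161.3]]
0.0375 0.042 [[257.1, 187.1], [256.1, 168.0], [212.5, 176.3], [300.5, 176.3]]
0.0375 0.045 [[257.2, 179.1], [256.1, 162.0], [212.3, 169.5], [300.8, 169.5]]
0.0375 0.048 [[257.2, 171.0], [256.2, 156.0], [212.0, 162.6], [301.0, 162.6]]
0.041 0.042 [[257.3, 189.5], [256.2, 169.4], [211.4, 178.1], [301.8, 178.1]]
0.041 0.045 [[257.3, 181.3], [256.2, 163.2], [211.1, 171.1], [302.1, 171.1]]
0.041 0.048 [[257.3, 173.0], [256.2, 157.0], [210.9, 164.0], [302.3, 164.0]]
31.55 [-0.12 -0.44 -4.28] 0.058929106469815744
```

View pics/wY.png

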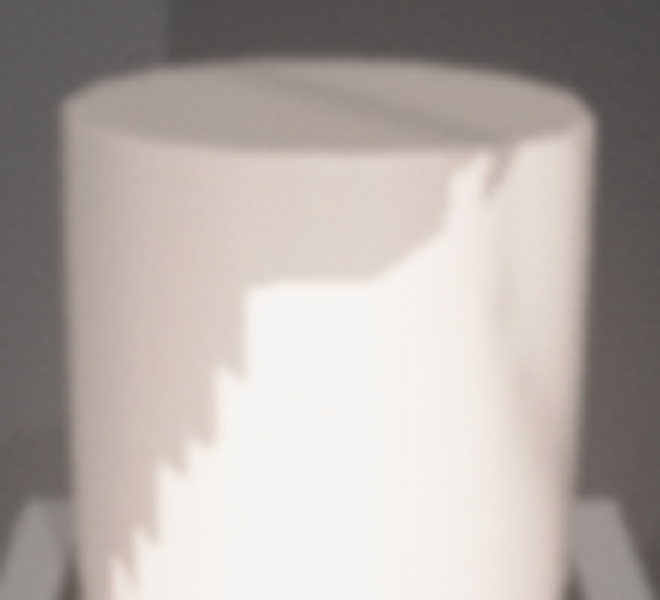

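The wrist view agrees with the model. Plug width (88 px) gives a centre height of ≈0.171 m, and the rim positions put the plug about 1 mm off-centre in the grip lengthwise. Handing in.

```bash
python3 - <<'E'
from h import *
print(bot.job_done()); o=bot.get_obs(); print(o['time'],o['ee_pos'].round(4),o['wrist_force'].round(2),o['opening'])
E
```

```text
the job is handed in; nothing more can be done
None
the job is handed in; nothing more can be done
```

The job is handed in at about 31.6 s of the 66 s limit; the hand-in gives no verdict.

**What I did**
- **Hefting:** I lifted the plug in the +y place first. It weighed about 4.4 N, so it is the heavier one, and I laid it back in its place. The other weighed about 2.3 N, so it is the lighter one.
- **Cradle:** I took the lighter plug straight from the tray to the V-cradle and let it go. Pictures afterwards showed it square in both notches, still there at the end.
- **Microscope:** I took the heavier plug again and held it in front of the lens.

**Last checks**
- **Plug position:** In the lens frame, the plug centre is at about x = -106 mm, y = 0 and z = +1.5 mm. The tilt is about 0.1° and the near end is about 61 mm from the lens.
- **Grip:** It holds with a steady load of about 4.3 N.

**What failed or disagreed**
- **Missed first grasp:** The first close passed above the plug and disturbed nothing. Pictures showed the real fingers about 38–40 mm higher than the reported TCP implies. I corrected for that offset in every later grasp, and the contact heights in the tray and the cradle agreed with it (37–38 mm).
- **Scene view:** The scene overlay puts the plug end about 2–5 mm off the model, while the wrist view agrees to about 1 mm. Both are within tolerance.
- **Bystanders:** I never went near the acid bottle, the specimen or the streak plate. I did not measure their positions again at the end.

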